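# Turn the valve discs green side up through the twisted guide

### The arm

A 7-joint arm with a two-finger parallel gripper is mounted at the origin on a cart in front of the work surface, level with it; the furniture and walls round the work are solid. World frame = base frame: x ahead of the robot, y to its left, z up, the work surface at z = 0. Lengths are in m, angles in rad, forces in N, time in s.
With the tool pointing down it reaches from about 0.35 to 0.775 m from the base axis. Payload 3.1 kg.
Tool frame: the origin (TCP) lies at the very end of the fingers, on their centre line; the grasp point (between the pads) lies 19 mm behind it (arm.pinch_z is the distance from the TCP to the grasp point, in m); z points along the fingers, y is the line along which they close (so a half turn about z gives the same grasp; the last joint's range is limited). The gripper opens to 85 mm and grips with 20 to 120 N. Pads are 22 mm wide; open, the fingers measure 114 mm over their backs; the gripper's body (76 mm by 85 mm) begins 54 mm behind the grasp point. The pads swing forward as they close: fully open they stand 13 mm farther back than shut.
Start: joints at [1.21, 0.311, 0.014, 1.512, -0.004, 1.319, -0.027], TCP at [0.172, -0.522, 0.231] pointing down, gripper open.
Joint ranges: [-2.7, 2.7], [-0.3, 1.91], [-1.27, 1.3], [0.12, 2.57], [-1.44, 4.58], [0.2, 2.03], [-3.05, 3.05]. Speed limits (rad/s): [2.79, 2.79, 3.14, 3.14, 3.14, 3.14, 3.14].

### API

Orientations are given as a rotation vector (axis times angle).
In Python, from workcell import arm gives the robot as it stands.
- The arm moves only by the tool drive_tool, never from a script. Its argument "steps" is a list of rows, each a list of 3 entries, a list of its own where there are three numbers: the shift along the tool's x, y, z in mm, then the turn, a rotation vector about the tool's x, y, z in rad, then the gripper command: -1 is shut, 1 is fully open, values between are in proportion. A call has 1 to 12 rows; each row shifts and turns the commanded pose from where the row before left it, along the tool's axes as they then stand; what a row does not reach is not made up. A row lasts 1/8 s, in which the tool goes at most 62.5 mm and 10.7 degrees, less where a joint would pass 70% of its speed; a pose out of reach is approached as far as the arm can. A call with a gripper value outside its range is refused whole. The fingers move at their own pace and stop on an object; the grip force is fixed at half the most. Time passes only in rows, so rows that do not move let the fingers close. It gives the time, the measured TCP pose, the force, the opening and the grip force at its end, in the units of the state.
- arm.get_obs(): the state, without advancing time (a new reading comes with each control period).
- arm.get_image(name): name is "side" or "top"; returns the picture (400x640x3 uint8, blue, green, red); there is no depth.
- arm.camera_model(name): a dict with "fx", "fy", "cx", "cy" (pixels), "rvec" (rotation vector, rad) and "tvec" (3), from world to camera coordinates, as OpenCV has them. Camera axes: x right, y down, z forward; pixel columns grow to the right and rows downward; lengths in m; the calibration is good to about 2 mm. A picture is of the moment at which its call begins. camera_model takes no time and is no camera call.
- arm.close_job(): hands the job in; it is judged then, once.
The state is a dict: "clock": time; "q": joint angles; "joint_vel": joint speeds; "joint_torque": joint torques, N m; "eef_pos": TCP position; "tcp_rot": TCP orientation; "ft_force": force on the tool from outside, world axes, zero at the start; "moment": the same for the moment, N m; "opening": finger opening in m; "finger_force": force on a finger pad.
Only numpy, scipy, OpenCV 4.12 (cv2) and the standard library are available. Lean on these libraries where they do the work, as an engineer would, in place of code of your own. Each camera call takes 0.05 s, during which the arm holds its last target. There are 200 camera calls.

### The job

After the boiler service all the valve discs must show green. First fit the loose yellow hopper down onto the two pegs at the top of the twisted wire guide and push the grey tray by its handle fully home under the clear hood; then drop every red disc on the worktop, red side up, into the hopper, so that each comes out turned over and lies green side up in the tray. When all are through, draw the tray back out until it is wholly clear of the hood, leave the hopper on its pegs and do not disturb the jar, the tape or the torch.

Things in the scene. Friction and masses are not known exactly. Their poses are not given: they have to be found in the camera images.
- tray_home (a point): On the worktop, mid-bay under the clear hood of the disc turner, a fixed bench fixture (blue frame, twisted wire guide). x points from the bay's open front in to its back stop, y to the foot of the tall blue columns. Low blue rails (14 mm high, inner faces at y +-46 mm, from x -185 mm to the stop) guide the tray. Guide's low end opens over the tray's +y side.
- hopper_seat (a point): Point where hopper_base must come to rest, axes parallel: midway between the flat shoulders of the two blue columns beside the guide's mouth, 215 mm above the worktop. On each column, at x +-58 mm, stands a steel peg 10 mm thick, rising 28 mm above this point, its top 10 mm tapered to 4 mm. A third column with a rubber pad 65 mm behind (+y) carries the hopper's back.
- hopper_base (a point): Underside of the loose yellow hopper (about 0.25 kg, 147 x 97 x 107 mm, stands upright on the worktop at the start), midway between its two square holes (14.5 mm wide, in 8 mm thick ears, at x +-58 mm). A sheet between flared cheeks slopes up at 48 degrees from front (-y) to back (+y). Seated, it stands level and its axes match hopper_seat.
- hopper_grip (a point): In the hopper's upright black grip tab, 71 mm along its +y and 93 mm above hopper_base. Tab 12 mm thick along the hopper's y, 34 mm wide along its x, top 14 mm above this point, free to grip down to 20 mm below it; close to the hopper's centre of mass.
- hopper_drop (a point): Release point over the hopper's sheet, 15 mm along +y and 67 mm above hopper_base: a disc held level, red up, its centre here (within 10 mm), clears the sheet; let go, it tips forward and slides through the guide into the tray in under 2 s. The cheeks are about 50 mm to either side (x) and end about 10 mm below; hold the disc by its edges at +x and -x.
- tray: Loose grey tray between the rails (about 0.35 kg); origin under the centre of its well, axes as tray_home. 88 x 88 mm outside, well 76 x 76 mm, floor 9 mm up, walls 34 mm high, the -y one 58 mm. Fully home against the back stop, its origin is 2 mm past tray_home; wholly clear of the hood, more than 90 mm before it (x below -90 mm).
- tray_grip (a point): Middle of the upright black handle tab in front of the tray, 92 mm along the tray's -x from its origin and 42 mm up; tab 12 mm thick along y, 26 mm along x, its top at 60 mm.
- disc0_mid (a point): Valve disc 1: rigid round disc, 60 mm across, 8 mm thick, 50 g, one face red, the other green, brass eyelet; lies flat on the worktop red up at the start; may be absent. Point at its centre; its z axis points out of the red face (up when red is up).
- disc1_mid (a point): Valve disc 2: rigid round disc, 60 mm across, 8 mm thick, 50 g, one face red, the other green, brass eyelet; lies flat on the worktop red up at the start; may be absent. Point at its centre; its z axis points out of the red face (up when red is up).
- disc2_mid (a point): Valve disc 3: rigid round disc, 60 mm across, 8 mm thick, 50 g, one face red, the other green, brass eyelet; lies flat on the worktop red up at the start; may be absent. Point at its centre; its z axis points out of the red face (up when red is up).
- hood_top (a point): Centre of the top of the hood, a clear plate 100 mm along x, 80 mm along y, on blue walls at its back, sides and corners; its top is 71 mm and its underside 66 mm above the worktop. Its open front edge is 45 mm before tray_home.
- guide_mouth (a point): Middle of the upper mouth of the twisted guide (rods and flat edge strips forming a slot for one disc, which climbs from the hood towards +y at 48 degrees), 226 mm above the worktop. A disc sliding in is turned half over on the way and comes out into the tray. Axes parallel to tray_home. A corner of the wall boiler overhangs behind and to the right of it, from 410 mm up; keep the wrist clear.
- brush_jar: Bystander: glass jar, 71 mm across, 102 mm high; origin at the centre of its underside. Leave it alone.
- tape_masking: Bystander: roll of masking tape, 94 mm across, 25 mm high; origin at the centre of its underside. Leave it alone.
- torch: Bystander: black torch, 133 mm long, lying; origin at the centre of its underside. Leave it alone.
Things that resemble listed ones, but are neither listed nor needed, are in the scene too. What is shaped like the part that bears disc0_mid but turquoise is not meant.

How it is judged:
On the way, in this order (a step that is already met when the one before it is completed fails the run):
1. the hopper sits on its pegs and the tray is fully home under the hood (distance between hopper_base and hopper_seat below 0.007 m and angle between hopper_base's own z axis and vertical below 0.06 rad and x of tray in the frame of tray_home between -0.004 and 0.008 m and y of tray in the frame of tray_home between -0.008 and 0.008 m), for 0.2 s.
2. every disc lies green side up in the tray while the tray is home and the hopper seated (all of step 1 and x of disc0_mid in the frame of tray between -0.016 and 0.016 m and y of disc0_mid in the frame of tray between -0.016 and 0.016 m and z of disc0_mid in the frame of tray between 0.005 and 0.045 m and angle between each of disc0_mid, disc1_mid, disc2_mid's own z axis and vertical above 2.7 rad and x of disc1_mid in the frame of tray between -0.016 and 0.016 m and y of disc1_mid in the frame of tray between -0.016 and 0.016 m and z of disc1_mid in the frame of tray between 0.005 and 0.045 m and x of disc2_mid in the frame of tray between -0.016 and 0.016 m and y of disc2_mid in the frame of tray between -0.016 and 0.016 m and z of disc2_mid in the frame of tray between 0.005 and 0.045 m), for 0.2 s.
At the end, for the whole second after the job is handed in: Every disc that is present lies in the tray's well green side up (within 25 degrees of flat), the tray stands still on the worktop with its origin at least 90 mm in front of the bay's middle (wholly clear of the hood), and the hopper sits on its pegs (within 7 mm of its seat, level within 0.06 rad) (distance between hopper_base and hopper_seat below 0.007 m and angle between hopper_base's own z axis and vertical below 0.06 rad and x of tray in the frame of tray_home below -0.09 m and angle between tray's own z axis and vertical below 0.1 rad and linear speed of tray below 0.02 m/s and x of disc0_mid in the frame of tray between -0.016 and 0.016 m and y of disc0_mid in the frame of tray between -0.016 and 0.016 m and z of disc0_mid in the frame of tray between 0.005 and 0.045 m and angle between each of disc0_mid, disc1_mid, disc2_mid's own z axis and vertical above 2.7 rad and x of disc1_mid in the frame of tray between -0.016 and 0.016 m and y of disc1_mid in the frame of tray between -0.016 and 0.016 m and z of disc1_mid in the frame of tray between 0.005 and 0.045 m and x of disc2_mid in the frame of tray between -0.016 and 0.016 m and y of disc2_mid in the frame of tray between -0.016 and 0.016 m and z of disc2_mid in the frame of tray between 0.005 and 0.045 m); the robot touches nothing.
It fails at once if a bystander is moved more than 30 mm (distance of any of brush_jar, tape_masking, torch from where it was at the start of the episode above 0.03 m).
Of disc0, disc1, disc2 only 2 to 3 are there at a start; the rules pass over those that are not, and their reading is None.
At some moment in a run one of disc0, disc1, disc2 may be knocked a few centimetres aside while the robot is not near it.
It also fails if it takes over 210 s, if anything falls off the work surface, if the arm or the gripper's body presses on something with over 40 N, if the wrist force passes 120 N, or if a joint passes its speed limit or range.

## Working session

There is one attempt and no reset: what is moved stays moved. The work goes in short steps, Python scripts to look and compute and a tool call to move; the robot and the scene stay as the last step left them, time stands still between calls to the robot, and variables do not carry over. Pictures are saved under pics/ and viewed, at most 14 in all, crops included, and the job is handed in when it is done.

Besides the shell and the picture viewer there is one more tool, called by a JSON object that holds its "fn" and its "kwargs". drive_tool: Moves the arm, as the interface text tells. Its arguments: {"type":"object","properties":{"steps":{"type":"array","items":{"type":"array"}}},"required":["steps"]}

```bash
mkdir -p pics; cat > h.py <<'E'
import numpy as np, cv2
from workcell import arm
from scipy.spatial.transform import Rotation as R
def cam(n):
    m=arm.camera_model(n); K=np.array([[m['fx'],0,m['cx']],[0,m['fy'],m['cy']],[0,0,1.]])
    return K,np.array(m['rvec'],float),np.array(m['tvec'],float)
def ray(n,p):
    K,r,t=cam(n); M=cv2.Rodrigues(r)[0]; d=M.T@np.linalg.inv(K)@np.array([p[0],p[1],1.]); return -M.T@t,d
def onz(n,p,z):
    c,d=ray(n,p); return c+d*(z-c[2])/d[2]
def proj(n,P):
    K,r,t=cam(n); return cv2.projectPoints(np.array(P,float).reshape(-1,3),r,t,K,None)[0].reshape(-1,2)
def two(p,q):
    c,d=ray('top',p); e,f=ray('side',q); s=np.linalg.lstsq(np.c_[d,-f],e-c,rcond=None)[0]
    a,b=c+d*s[0],e+f*s[1]; return (a+b)/2,np.linalg.norm(a-b)
def st():
    o=arm.get_obs(); print(o['clock'],np.round(o['eef_pos'],4),np.round(o['tcp_rot'],3),np.round(o['q'],2),o['opening'],np.round(o['ft_force'],1))
E
python3 - <<'E'
from h import *
st()
for n in('top','side'):
    i=arm.get_image(n); cv2.imwrite(f'pics/{n}0.png',i); print(n,ray(n,(320,200)))
E
```

```text
0.0 [ 0.1722 -0.5216  0.2302] [-3.099e+00 -4.980e-01  1.000e-03] [ 1.21  0.31  0.01  1.51 -0.    1.32 -0.03] 0.08537713921571786 [ 0.3 -0.2  0.4]
top (array([-0.06694828,  0.04014656,  1.25816885]), array([ 0.45952937, -0.11093617, -0.88124479]))
side (array([-0.57376697,  0.33696594,  0.85335269]), array([ 0.79878526, -0.32943704, -0.50351386]))
```

View pics/top0.png

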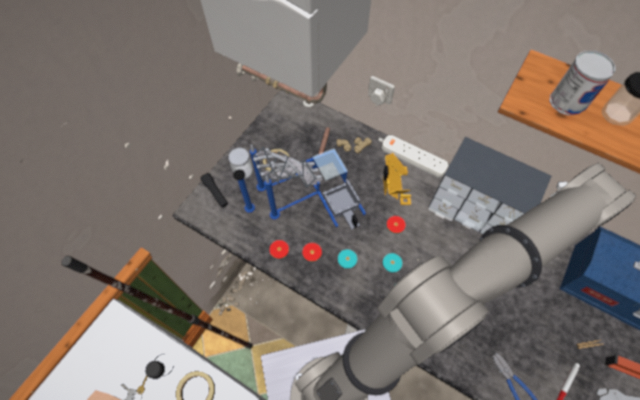

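View pics/side0.png

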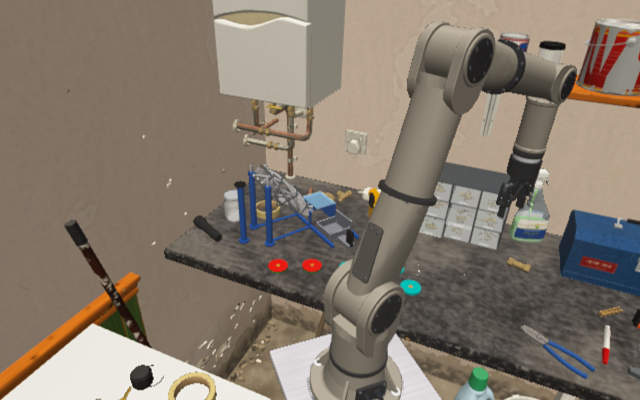

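The top view shows:
- **Red discs:** (279,249), (312,252) and (396,225).
- **Turquoise decoys:** (347,259) and (392,262).
- **Hopper:** yellow, near (396,178), with a small yellow part near (405,199).
- **Tray and handle:** (340,200) and (351,220).
- **Hood and columns:** hood at (328,165), columns around (240–275, 150–215).

I'll check these in a close crop.

```bash
python3 - <<'E'
from h import *
i=cv2.imread('pics/top0.png'); cv2.imwrite('pics/c0.png',cv2.resize(i[125:275,225:425],None,fx=4,fy=4,interpolation=cv2.INTER_CUBIC))
hsv=cv2.cvtColor(i,cv2.COLOR_BGR2HSV)
def blobs(m,z,name):
    n,_,s,c=cv2.connectedComponentsWithStats(m.astype(np.uint8))
    for k in range(1,n):
        if s[k,4]>40 and 200<c[k][0]<440 and 120<c[k][1]<290: print(name,c[k].round(1),s[k,4],onz('top',c[k],z).round(4))
H,S,V=cv2.split(hsv)
blobs(((H<6)|(H>174))&(S>180)&(V>120),.008,'red')
blobs((H>15)&(H<35)&(S>180)&(V>120),.0,'yel')
blobs((H>80)&(H<98)&(S>120),.008,'turq')
blobs((H>100)&(H<125)&(S>150),.0,'blue')
for nm,p,z in [('handle',(351,220),.05),('hood',(329,165),.071),('torch',(213,190),.02)]: print(nm,onz('top',p,z))
E
```

```text
red [395.7 224.2] 191 [ 0.4417 -0.3338  0.008 ]
red [278.7 249. ] 226 [0.4463 0.0492 0.008 ]
red [311.6 251.7] 224 [ 0.4133 -0.0489  0.008 ]
yel [393.8 174.6] 485 [ 0.626  -0.3894  0.    ]
turq [346.8 258.5] 263 [ 0.3658 -0.1497  0.008 ]
turq [392.1 262.5] 265 [ 0.3204 -0.2821  0.008 ]
blue [267.7 194.2] 283 [0.6518 0.0474 0.    ]
blue [245.9 196.7] 167 [0.6596 0.1203 0.    ]
blue [321.5 201.2] 118 [ 0.5836 -0.122   0.    ]
handle [ 0.47119977 -0.18961858  0.05      ]
hood [ 0.67238665 -0.1688558   0.071     ]
torch [0.69879962 0.22105718 0.02      ]
```

View pics/c0.png

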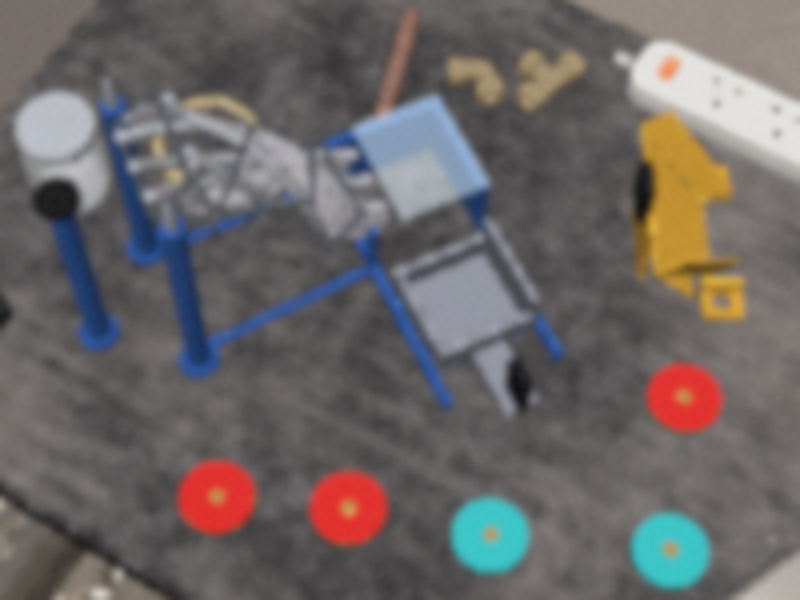

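The crop confirms three red discs at crop (217,497), (349,508) and (684,398), with two turquoise decoys. One hopper ear is at (722,298) and its black tab at (642,190). The tray is at (468,300) with its handle at (520,383). The peg columns top out near (110,95) and (172,225), and the back pad is at (55,200). One composite zoom next, for the pegs and hopper.

```bash
python3 - <<'E'
from h import *
t=cv2.imread('pics/top0.png');s=cv2.imread('pics/side0.png')
def c(i,x,y,w,h,f): 
    o=cv2.resize(i[y:y+h,x:x+w],None,fx=f,fy=f,interpolation=cv2.INTER_LANCZOS4); 
    for k in range(0,w,10): cv2.line(o,(k*f,0),(k*f,4 if k%50 else 12),(255,255,255),1)
    for k in range(0,h,10): cv2.line(o,(0,k*f),(4 if k%50 else 12,k*f),(255,255,255),1)
    return o
a=np.hstack([c(t,230,140,50,80,8)[:300*2], c(s,230,160,50,90,8)[:640]]) if 0 else None
A=c(t,230,140,57,43,7)[:300,:400];B=c(s,230,160,57,43,7)[:300,:400]
C=c(t,370,140,57,70,7)[:490,:399];D=c(t,300,140,67,84,6)[:490,:401]
top=np.hstack([A[:300,:399],B[:300,:399]]); bot=np.hstack([c(t,370,150,57,43*1+7,6)[:300,:342],c(t,300,145,76,85,6)[:300,:456]])
cv2.imwrite('pics/z.png',np.vstack([top,bot]))
print(proj('top',[[.0,0,0]]))
E
```

```text
[[328.69921089 397.23950811]]
```

View pics/z.png

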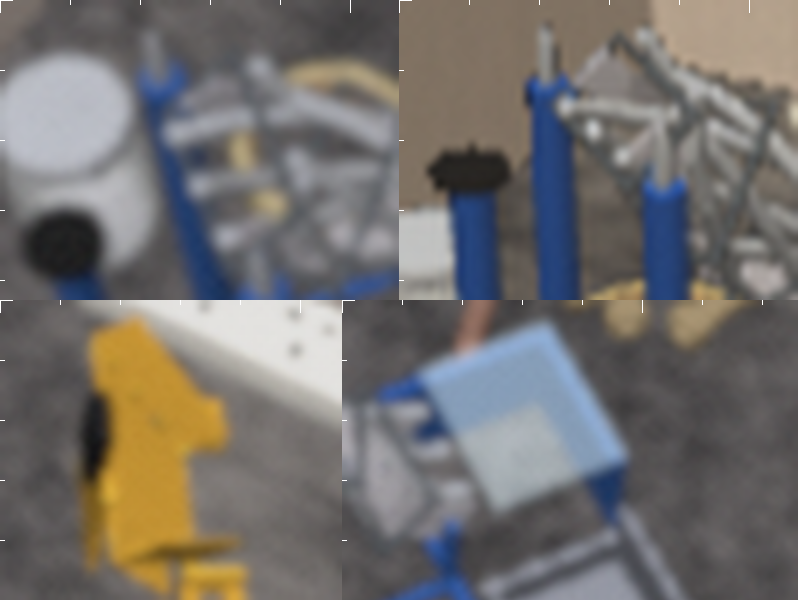

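Pegs in the top view: tips at (251.4,144.7) and (266.9,175.7). In the side view the tips are at (250.9,164) and (267.4,176.9). Hood corners are (313,157), (334.3,148.7), (347.7,171.7) and (325.8,180.3). The near ear hole is at (405.5,199.5).

```bash
python3 - <<'E'
from h import *
P=lambda *a:print(a[0],*[np.round(x,4) for x in a[1:]])
for n,a,b,z in [('far tip',(251.4,144.7),(250.9,164),.243),('far sh',(252.9,151.4),(251.7,171.7),.215),('near tip',(266.9,175.7),(267.4,176.9),.243),('near sh',(267.4,181.4),(268,186.4),.215)]:
    P(n,*two(a,b),onz('top',a,z),onz('side',b,z))
for p in [(313,157),(334.3,148.7),(347.7,171.7),(325.8,180.3)]: P('hood',onz('top',p,.071))
for p in [(250,208.8),(261.3,187.5),(275,215)]: P('base',onz('top',p,.004))
for p in [(405.5,199.5),(405.5,170.8)]: P('ear',onz('top',p,.008))
P('pad',*two((239.3,174.7),(240.1,182.9)))
for z in(.08,.107): P('tab',onz('top',(385.8,171.7),z))
P('handle',onz('top',(354,220),.06))
i=cv2.imread('pics/top0.png')[150:205,378:412]; H,S,V=cv2.split(cv2.cvtColor(i,cv2.COLOR_BGR2HSV))
for r in range(0,55,1): print(150+r,''.join('K' if V[r,c]<45 else 'y' if V[r,c]>150 and 10<H[r,c]<35 and S[r,c]>120 else 'o' if S[r,c]>120 and 10<H[r,c]<35 else '.' for c in range(34)))
E
```

```text
far tip [0.689  0.0613 0.2369] 0.0031 [0.6853 0.0625 0.243 ] [0.6753 0.0628 0.243 ]
far sh [0.6822 0.0615 0.2127] 0.0029 [0.6812 0.0628 0.215 ] [0.6764 0.0613 0.215 ]
near tip [0.5707 0.0378 0.2442] 0.0002 [0.5715 0.0377 0.243 ] [0.5731 0.0373 0.243 ]
near sh [0.5712 0.0384 0.2121] 0.0028 [0.5701 0.0396 0.215 ] [0.5649 0.0386 0.215 ]
hood [ 0.7155 -0.1248  0.071 ]
hood [ 0.7314 -0.2021  0.071 ]
hood [ 0.6329 -0.2219  0.071 ]
hood [ 0.6179 -0.1445  0.071 ]
base [0.6092 0.1138 0.004 ]
base [0.6802 0.0638 0.004 ]
base [0.5675 0.0382 0.004 ]
ear [ 0.5201 -0.3941  0.008 ]
ear [ 0.6268 -0.4307  0.008 ]
pad [0.6096 0.1136 0.2169] 0.0003
tab [ 0.5986 -0.3402  0.08  ]
tab [ 0.5834 -0.3315  0.107 ]
handle [ 0.4646 -0.1968  0.06  ]
150 ..................................
151 ..................................
152 ..................................
153 ..............y...................
154 ...........yyyyy..................
155 ........yyyyyyyyy.................
156 .......yyyyyyyyyyy................
157 .......yyyyyyyyyyyy...............
158 .......yyyyyyyyyyyyy..............
159 .......yyyyyyy
[... 1075 characters left out ...]
87 ......oooyyyyyyyyyyyyyyy..........
188 ......oooyyyyyyyyyyyyyyy..........
189 ......oooyyyyyyyyyyyyyyyy.........
190 ......ooooyyyyyyyyyyyyyyooooooo...
191 ......ooooyyyyyyyyooooooooooo.....
192 ......ooo.yyyyyyooooooooooo.......
193 .......o...yyyyooooooooooo........
194 ............oyyyyyyy..oyyyyyyyy...
195 .............yyyyyyy..yyyyyyyyyyy.
196 ...............yyyyy..yyyyyyyyyyy.
197 .................yyyo.yyyyyyyyyyy.
198 ..................yy.oyyyyyyyyyyy.
199 ......................yyyy...yyyy.
200 ......................yyy....yyyy.
201 ......................yyyy...yyyy.
202 ......................yyyyyyyyyyy.
203 ......................oyyyyyyyyyy.
204 .......................yyyyyyyyy..
```

{"fn": "drive_tool", "kwargs": {"steps": [[[42, -34, -12], [0, 0, 0.02], 1], [[42, -34, -12], [0, 0, 0.02], 1], [[42, -34, -12], [0, 0, 0.02], 1], [[42, -34, -12], [0, 0, 0.02], 1], [[42, -34, -12], [0, 0, 0.02], 1], [[42, -34, -12], [0, 0, 0.02], 1]]}}

```text
clock: 0.85
eef_pos: [0.3616, -0.2572, 0.3034]
tcp_rot: [-3.126, -0.31, 0.001]
ft_force: [0.9, -0.0, 0.3]
opening: 0.0853
finger_force: 0.0
```

```bash
cat >> h.py <<'E'
YAW=.203; HOME=np.array([.6695,-.1743,0]); SEAT=np.array([.625,.050,.215])
def fr(o,yaw,pts): return np.asarray(o)+np.asarray(pts,float)@R.from_euler('z',yaw).as_matrix().T
def box(x0,x1,y0,y1,z): return [[x0,y0,z],[x1,y0,z],[x1,y1,z],[x0,y1,z]]
def go(x,y,z,yaw):
    "print tool-frame shift/turn to tcp target, tool pointing down; turn first, then shift"
    o=arm.get_obs(); A=R.from_rotvec(o['tcp_rot']); Tm=R.from_euler('z',yaw)*R.from_euler('x',np.pi)
    print('turn',np.round((A.inv()*Tm).as_rotvec(),3),'then shift mm',np.round(Tm.inv().apply(np.array([x,y,z])-o['eef_pos'])*1000,1))
def ov(im,n,o,yaw,pts,col,f,x0,y0):
    q=(proj(n,fr(o,yaw,pts))-[x0,y0]+.5)*f; cv2.polylines(im,[q.astype(np.int32)],True,col,1)
E
python3 - <<'E'
from h import *
st()
t=cv2.imread('pics/top0.png'); s=arm.get_image('side'); cv2.imwrite('pics/side1.png',s)
def draw(i,n,x,y,w,h,f):
    o=cv2.resize(i[y:y+h,x:x+w],None,fx=f,fy=f,interpolation=cv2.INTER_CUBIC)
    for yy in(-.046,.046): ov(o,n,HOME,YAW,[[-.185,yy,.014],[.046,yy,.014]],(0,255,255),f,x,y)
    ov(o,n,HOME,YAW,box(-.045,.055,-.04,.04,.071),(0,255,0),f,x,y)
    for k in(-.058,.058): ov(o,n,SEAT,YAW,[[k,0,0],[k,0,.028]],(0,0,255),f,x,y)
    T=fr(HOME,YAW,[-.11,0,0])
    ov(o,n,T,YAW,box(-.044,.044,-.044,.044,.034),(255,0,255),f,x,y); ov(o,n,T,YAW,box(-.105,-.079,-.006,.006,.06),(255,0,255),f,x,y)
    for psi,c in[(-.2,(255,0,0)),(-.33,(255,255,255))]:
        B=np.array([.5201,-.3941,0])+.058*np.array([np.cos(psi),np.sin(psi),0])
        ov(o,n,B,psi,box(-.017,.017,.065,.077,.107),c,f,x,y)
        for k in(-.058,.058): ov(o,n,B,psi,box(k-.007,k+.007,-.007,.007,.008),c,f,x,y)
    return o
cv2.imwrite('pics/ov.png',np.vstack([draw(t,'top',225,135,195,95,4),draw(s,'side',225,160,195,55,4)]))
E
```

```text
0.85 [ 0.3616 -0.2572  0.3034] [-3.126e+00 -3.100e-01  1.000e-03] [ 0.79  0.07 -0.23  1.63  0.02  1.44 -0.81] 0.08529515683174768 [ 0.9 -0.   0.3]
```

View pics/ov.png

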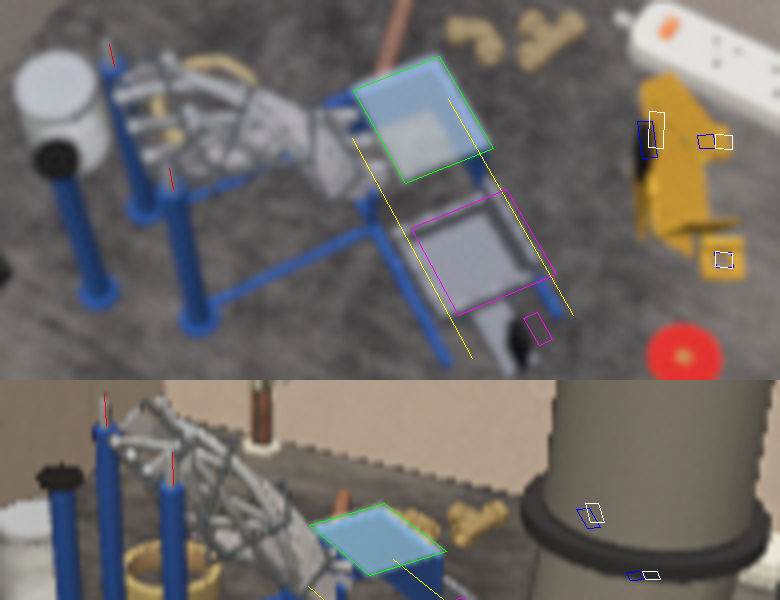

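The fixture overlay fits the hood and pegs. The rails and tray lie about 15 mm further +y than I assumed, with the handle near top px (354,219). The far yellow protrusion at (406,170) is a cheek tip, not an ear. I'll correct the model and do the tray first.

```bash
sed -i 's/HOME=np.array(\[.6695,-.1743,0\])/HOME=np.array([.6666,-.1601,0])/' h.py; python3 - <<'E'
from h import *
print(onz('top',(354.2,218.7),.05),onz('top',(354.2,218.7),.06))
a,b=onz('top',(408.5,190.5),.057),onz('top',(406.3,167),.057);print(a,b,b-a,np.arctan2(*(b-a)[1::-1]))
go(.472,-.198,.12,.203)
E
```

```text
[ 0.47319235 -0.20058654  0.05      ] [ 0.46872161 -0.19859399  0.06      ]
[ 0.52615623 -0.39723855  0.057     ] [ 0.61318521 -0.41968414  0.057     ] [ 0.08702899 -0.02244559  0.        ] -0.2524088488172992
turn [-0.003 -0.008  0.009] then shift mm [111.9 -29.1 185.3]
```

{"fn": "drive_tool", "kwargs": {"steps": [[[28, -7, 45], [0, -0.004, 0.004], 1], [[28, -7, 45], [0, 0, 0], 1], [[28, -7, 47], [0, 0, 0], 1], [[28, -8, 47], [0, 0, 0], 1], [[0, 0, 0], [0, 0, 0], 1]]}}

```text
clock: 1.52
eef_pos: [0.4627, -0.2054, 0.1145]
tcp_rot: [-3.12, -0.312, 0.019]
ft_force: [-0.6, 0.3, 0.5]
opening: 0.0853
finger_force: 0.0
```

```bash
python3 - <<'E'
from h import *
st();go(.472,-.198,.026,.203)
x,y,w,h,f=305,150,100,100,4
ims=[]
for n,x,y in(('top',305,150),('side',300,185)):
    i=arm.get_image(n); ims.append(cv2.resize(i[y:y+h,x:x+w],None,fx=f,fy=f,interpolation=cv2.INTER_CUBIC))
cv2.imwrite('pics/v1.png',np.hstack(ims))
E
```

```text
1.525 [ 0.4627 -0.2054  0.1145] [-3.12  -0.312  0.019] [ 0.62  0.35 -0.3   1.78  0.12  1.04 -1.09] 0.08530615509458082 [-0.6  0.3  0.5]
turn [-0.007  0.011 -0.004] then shift mm [10.6 -5.3 88.5]
```

View pics/v1.png

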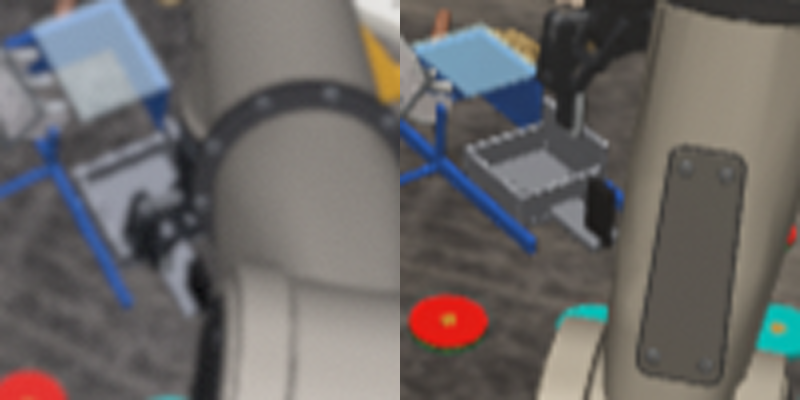

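```bash
python3 - <<'E'
from h import *
print(onz('side',(350,237.5),.042),onz('side',(350,230),.06), two((354.2,219.7),(350,237.5)))
E
```

```text
[ 0.46075052 -0.19796827  0.042     ] [ 0.47588744 -0.20369428  0.06      ] (array([ 0.47842776, -0.20526553,  0.02882804]), np.float64(0.003279150401776741))
```

{"fn": "drive_tool", "kwargs": {"steps": [[[9, -3, 20], [-0.007, 0.011, -0.004], 1], [[0, 0, 22], [0, 0, 0], 1], [[0, 0, 22], [0, 0, 0], 1], [[0, 0, 22], [0, 0, 0], 1], [[0, 0, 0], [0, 0, 0], 1], [[0, 0, 0], [0, 0, 0], -1], [[0, 0, 0], [0, 0, 0], -1], [[0, 0, 0], [0, 0, 0], -1], [[0, 0, 0], [0, 0, 0], -1], [[0, 0, 0], [0, 0, 0], -1], [[0, 0, 0], [0, 0, 0], -1]]}}

```text
clock: 3.0
eef_pos: [0.4737, -0.2035, 0.0334]
tcp_rot: [3.12, 0.313, 0.012]
ft_force: [-1.5, 2.5, 4.4]
opening: 0.0105
finger_force: 58.2
```

```bash
python3 - <<'E'
from h import *
st(); i=arm.get_image('side'); cv2.imwrite('pics/s2.png',cv2.resize(i[190:290,240:400],None,fx=4,fy=4,interpolation=cv2.INTER_CUBIC))
p=fr(HOME,YAW,[-.090,0,0]); go(p[0],p[1],.026,.203)
E
```

```text
3.0 [ 0.4737 -0.2035  0.0334] [3.12  0.313 0.012] [ 0.59  0.46 -0.28  1.86  0.17  0.84 -1.15] 0.010539273995256804 [-1.5  2.5  4.4]
turn [ 0.006 -0.007 -0.003] then shift mm [107.7  -3.5   7.4]
```

{"fn": "drive_tool", "kwargs": {"steps": [[[15, 0, 0], [0, 0, 0], -1], [[20, 0, 0], [0, 0, 0], -1], [[20, 0, 0], [0, 0, 0], -1], [[20, 0, 0], [0, 0, 0], -1], [[15, 0, 0], [0, 0, 0], -1], [[8, 0, 0], [0, 0, 0], -1], [[0, 0, 0], [0, 0, 0], -1]]}}

```text
clock: 3.92
eef_pos: [0.565, -0.1838, 0.0331]
tcp_rot: [3.122, 0.313, -0.004]
ft_force: [-8.7, 2.0, 9.0]
opening: 0.011
finger_force: 58.8
```

{"fn": "drive_tool", "kwargs": {"steps": [[[5, 0, 0], [0, 0, 0], -1], [[5, 0, 0], [0, 0, 0], -1], [[0, 0, 0], [0, 0, 0], -1]]}}

```text
clock: 4.3
eef_pos: [0.5734, -0.1821, 0.0332]
tcp_rot: [3.122, 0.313, -0.008]
ft_force: [-11.2, 2.1, 11.0]
opening: 0.011
finger_force: 59.2
```

{"fn": "drive_tool", "kwargs": {"steps": [[[5, 0, 0], [0, 0, 0], -1], [[5, 0, 0], [0, 0, 0], -1], [[0, 0, 0], [0, 0, 0], -1]]}}

```text
clock: 4.68
eef_pos: [0.5835, -0.18, 0.0332]
tcp_rot: [3.123, 0.313, -0.007]
ft_force: [-10.6, 2.4, 11.0]
opening: 0.0109
finger_force: 59.1
```

{"fn": "drive_tool", "kwargs": {"steps": [[[4, 0, 0], [0, 0, 0], -1], [[4, 0, 0], [0, 0, 0], -1], [[0, 0, 0], [0, 0, 0], -1]]}}

```text
clock: 5.05
eef_pos: [0.5834, -0.18, 0.0331]
tcp_rot: [3.123, 0.31, -0.033]
ft_force: [-27.0, 3.1, 23.9]
opening: 0.0109
finger_force: 61.0
```

{"fn": "drive_tool", "kwargs": {"steps": [[[-6.5, 0, 0], [0, 0, 0], -1], [[0, 0, 0], [0, 0, 0], -1], [[0, 0, 0], [0, 0, 0], 1], [[0, 0, 0], [0, 0, 0], 1], [[0, 0, 0], [0, 0, 0], 1], [[0, 0, 0], [0, 0, 0], 1], [[0, 0, -30], [0, 0, 0], 1], [[0, 0, -50], [0, 0, 0], 1], [[-30, 0, -50], [0, 0, 0], 1], [[-40, 0, -50], [0, 0, 0], 1]]}}

```text
clock: 6.3
eef_pos: [0.5215, -0.1932, 0.2136]
tcp_rot: [3.119, 0.314, 0.014]
ft_force: [0.0, -0.9, 1.3]
opening: 0.0855
finger_force: 0.0
```

```bash
python3 - <<'E'
from h import *
st(); 
B=np.array([.5201,-.3941,0])+.058*np.array([np.cos(-.25),np.sin(-.25),0]); g=fr(B,-.25,[0,.071,.093]); print(B,g)
go(g[0],g[1],.2,-.25)
E
```

```text
6.3 [ 0.5215 -0.1932  0.2136] [3.119 0.314 0.014] [ 0.55  0.34 -0.3   1.53  0.11  1.28 -1.14] 0.08548587062121915 [ 0.  -0.9  1.3]
[ 0.57629692 -0.40844943  0.        ] [ 0.5938626  -0.33965665  0.093     ]
turn [ 0.005 -0.01   0.45 ] then shift mm [106.3 124.   13.6]
```

{"fn": "drive_tool", "kwargs": {"steps": [[[-7, -51, -13], [0, 0, 0], 1], [[-7, -51, -13], [0, 0, 0], 1], [[-7, -51, -13], [0, 0, 0], 1], [[-7, -51, -13], [0, 0, 0], 1], [[-7, -51, -13], [0, 0, 0], 1], [[-7, -51, -13], [0, 0, 0], 1], [[-7, -51, -13], [0, 0, 0], 1], [[0, 0, 0], [0, 0, 0], 1]]}}

```text
clock: 7.3
eef_pos: [0.4007, 0.1528, 0.3019]
tcp_rot: [3.12, 0.328, 0.018]
ft_force: [-0.1, -0.4, -0.7]
opening: 0.0853
finger_force: 0.0
```

```bash
python3 - <<'E'
from h import *
st(); t=arm.get_image('top'); s=arm.get_image('side'); cv2.imwrite('pics/t3.png',t); cv2.imwrite('pics/s3.png',s)
f=6
a=cv2.resize(t[140:240,310:430],None,fx=5,fy=5,interpolation=cv2.INTER_CUBIC)[:500,:400+200]
p,q=(305,130),(330,165)
A=cv2.resize(t[q[1]-20:q[1]+80,355:421],None,fx=f,fy=f,interpolation=cv2.INTER_CUBIC)
B=cv2.resize(s[160:260,345:411],None,fx=f,fy=f,interpolation=cv2.INTER_CUBIC)
cv2.imwrite('pics/v3.png',np.hstack([A,B]))
E
```

```text
7.3 [0.4007 0.1528 0.3019] [3.12  0.328 0.018] [ 0.16  0.05 -0.59  1.66  0.03  1.43 -1.8 ] 0.0852679282776199 [-0.1 -0.4 -0.7]
```

View pics/v3.png

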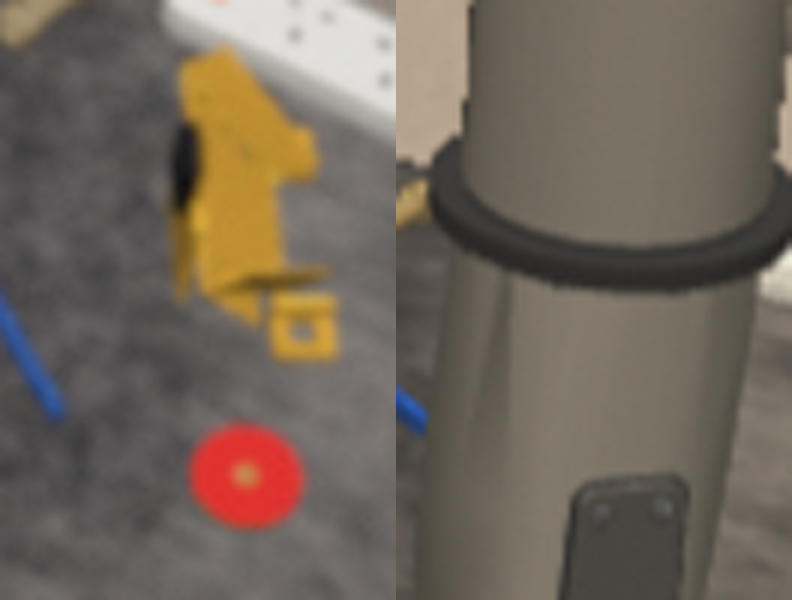

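Top crop: near ear front edge runs (278,358)→(340,352), hole at (303,330), black tab at (185,165), cheek tips at (327,272) and (318,130). The side view is blocked by the arm's base.

```bash
python3 - <<'E'
from h import *
c=lambda x,y,z:onz('top',(355+x/6-.4,145+y/6-.4),z)
for a,b,z in[((278,359),(338,354),.008),((270,295),(274,357),.008),((335,292),(340,352),.008)]:
    d=c(*b,z)-c(*a,z); print(np.round(d,4),np.arctan2(d[1],d[0]),np.linalg.norm(d))
print('hole',c(303,331,.004))
for psi in(-.2,-.25,-.3):
    B=c(303,331,.004)+.058*np.array([np.cos(psi),np.sin(psi),0]);B[2]=0
    P=fr(B,psi,box(-.017,.017,.065,.077,.107)+box(-.017,.017,.065,.077,.073)); print(psi,fr(B,psi,[0,.071,.093]),(((proj('top',P)+.4-[355,145])*6).round().astype(int)).tolist())
E
```

```text
[-0.0048 -0.0332  0.    ] -1.7148754482206692 0.03354978273075748
[-0.0377  0.0103  0.    ] 2.873820029452313 0.03909134821547314
[-0.0366  0.0099  0.    ] 2.878351910173971 0.037894652630387306
hole [ 0.52129963 -0.3938195   0.004     ]
-0.2 [ 0.59224901 -0.33575759  0.093     ] [[205, 174], [197, 120], [175, 120], [182, 175], [196, 207], [189, 154], [167, 155], [173, 208]]
-0.25 [ 0.59506223 -0.33937614  0.093     ] [[208, 169], [204, 115], [181, 114], [185, 169], [199, 202], [195, 149], [173, 148], [177, 202]]
-0.3 [ 0.59769108 -0.34313078  0.093     ] [[212, 164], [211, 110], [188, 109], [189, 162], [203, 197], [202, 144], [180, 143], [180, 196]]
```

```bash
python3 - <<'E'
from h import *
go(.591,-.335,.2,-.21)
E
```

```text
turn [ 0.006 -0.009  0.41 ] then shift mm [285.2 432.5 100.4]
```

{"fn": "drive_tool", "kwargs": {"steps": [[[0, 0, 0], [0.006, -0.009, 0.136], 1], [[0, 0, 0], [0, 0, 0.137], 1], [[0, 0, 0], [0, 0, 0.137], 1], [[31, 48, 5], [0, 0, 0], 1], [[31, 48, 5], [0, 0, 0], 1], [[31, 48, 5], [0, 0, 0], 1], [[31, 48, 5], [0, 0, 0], 1], [[31, 48, 5], [0, 0, 0], 1], [[31, 48, 5], [0, 0, 0], 1], [[31, 48, 15], [0, 0, 0], 1], [[31, 48, 20], [0, 0, 0], 1], [[31, 48, 30], [0, 0, 0], 1]]}}

```text
clock: 8.9
eef_pos: [0.5831, -0.3367, 0.2055]
tcp_rot: [3.12, -0.337, -0.002]
ft_force: [1.1, 0.0, 0.4]
opening: 0.0854
finger_force: 0.0
```

```bash
python3 - <<'E'
from h import *
go(.591,-.335,.15,-.21)
E
```

```text
turn [ 0.003  0.001 -0.005] then shift mm [ 7.4 -3.3 55.5]
```

{"fn": "drive_tool", "kwargs": {"steps": [[[7, -3, 25], [0, 0, 0], 1], [[0, 0, 30], [0, 0, 0], 1], [[0, 0, 0], [0, 0, 0], 1]]}}

```text
clock: 9.28
eef_pos: [0.5874, -0.3317, 0.1468]
tcp_rot: [-3.123, 0.335, 0.016]
ft_force: [-0.1, -0.0, 0.3]
opening: 0.0853
finger_force: 0.0
```

```bash
python3 - <<'E'
from h import *
st();go(.591,-.335,.076,-.21)
t=arm.get_image('top'); s=arm.get_image('side')
cv2.imwrite('pics/v4.png',np.hstack([cv2.resize(i[y:y+100,x:x+100],None,fx=4,fy=4,interpolation=cv2.INTER_CUBIC) for i,x,y in((t,340,130),(s,330,150))]))
E
```

```text
9.275 [ 0.5874 -0.3317  0.1468] [-3.123  0.335  0.016] [ 0.61  0.64 -0.22  1.23  0.14  1.3  -1.39] 0.0852728488636945 [-0.1 -0.   0.3]
turn [ 0.     0.01  -0.004] then shift mm [ 4.2  2.4 70.8]
```

View pics/v4.png

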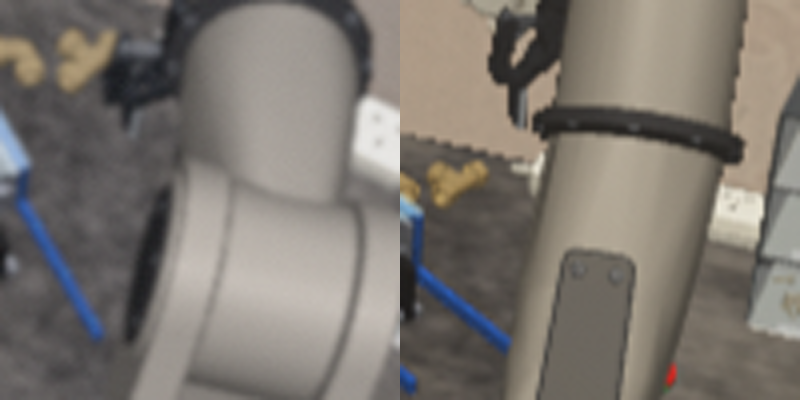

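{"fn": "drive_tool", "kwargs": {"steps": [[[4, 2, 15], [0, 0.01, -0.004], 1], [[0, 0, 20], [0, 0, 0], 1], [[0, 0, 20], [0, 0, 0], 1], [[0, 0, 16], [0, 0, 0], 1], [[0, 0, 0], [0, 0, 0], 1], [[0, 0, 0], [0, 0, 0], 0.4], [[0, 0, 0], [0, 0, 0], 0.0]]}}

```text
clock: 10.25
eef_pos: [0.5958, -0.3338, 0.0816]
tcp_rot: [3.122, -0.325, 0.017]
ft_force: [0.3, -0.4, 0.2]
opening: 0.0515
finger_force: 0.0
```

{"fn": "drive_tool", "kwargs": {"steps": [[[-3, 0, 4], [0, 0, 0], -0.4], [[0, 0, 0], [0, 0, 0], -1], [[0, 0, 0], [0, 0, 0], -1], [[0, 0, 0], [0, 0, 0], -1], [[0, 0, 0], [0, 0, 0], -1], [[0, 0, 0], [0, 0, 0], -1]]}}

```text
clock: 11.0
eef_pos: [0.5919, -0.334, 0.0769]
tcp_rot: [3.121, -0.325, 0.014]
ft_force: [-1.7, -2.3, 5.6]
opening: 0.0111
finger_force: 60.8
```

{"fn": "drive_tool", "kwargs": {"steps": [[[0, 0, -15], [0, 0, 0], -1], [[0, 0, -25], [0, 0, 0], -1], [[0, 0, -35], [0, 0, 0], -1], [[0, 0, -45], [0, 0, 0], -1], [[0, 0, -45], [0, 0, 0], -1], [[0, 0, -45], [0, 0, 0], -1], [[0, 0, -40], [0, 0, 0], -1], [[0, 0, -20], [0, 0, 0], -1], [[-20, -20, 0], [0, 0, 0], -1], [[-30, -30, 0], [0, 0, 0], -1], [[-30, -40, 0], [0, 0, 0], -1], [[0, 0, 0], [0, 0, 0], -1]]}}

```text
clock: 12.5
eef_pos: [0.529, -0.2196, 0.345]
tcp_rot: [-3.122, 0.308, -0.008]
ft_force: [1.1, -0.7, -1.9]
opening: 0.0109
finger_force: 59.7
```

```bash
python3 - <<'E'
from h import *
st()
p=fr(SEAT,YAW,[0,.071,0]);print(p); q=fr(SEAT,YAW,[-.05,-.03,0]);
go(q[0],q[1],.345,YAW)
E
```

```text
12.5 [ 0.529  -0.2196  0.345 ] [-3.122  0.308 -0.008] [ 0.55  0.34 -0.27  1.2   0.08  1.6  -1.47] 0.010864567905005208 [ 1.1 -0.7 -1.9]
[0.61068579 0.1195421  0.215     ]
turn [-0.004 -0.006 -0.4  ] then shift mm [  98.4 -214.7   -0. ]
```

{"fn": "drive_tool", "kwargs": {"steps": [[[0, 0, 0], [0, 0, -0.1], -1], [[0, 0, 0], [0, 0, -0.15], -1], [[0, 0, 0], [0, 0, -0.15], -1], [[15, -30, 0], [0, 0, 0], -1], [[20, -45, 0], [0, 0, 0], -1], [[20, -45, 0], [0, 0, 0], -1], [[20, -45, 0], [0, 0, 0], -1], [[13, -30, 0], [0, 0, 0], -1], [[8, -20, 0], [0, 0, 0], -1], [[0, 0, 0], [0, 0, 0], -1]]}}

```text
clock: 13.75
eef_pos: [0.5828, 0.0053, 0.3445]
tcp_rot: [3.125, 0.312, 0.01]
ft_force: [0.0, 0.0, -2.0]
opening: 0.011
finger_force: 59.7
```

```bash
python3 - <<'E'
from h import *
st()
for p in((313,92),(212,50),(370,15)): print('boiler',onz('top',p,.41).round(3))
p=fr(SEAT,YAW,[0,.071,0]); go(p[0],p[1],.345,YAW)
t=arm.get_image('top'); s=arm.get_image('side')
cv2.imwrite('pics/t5.png',t);cv2.imwrite('pics/s5.png',s)
cv2.imwrite('pics/v5.png',np.hstack([cv2.resize(i[y:y+120,x:x+80],None,fx=5,fy=5,interpolation=cv2.INTER_CUBIC) for i,x,y in((t,230,100),(s,225,110))]))
E
```

```text
13.75 [0.5828 0.0053 0.3445] [3.125 0.312 0.01 ] [ 0.24  0.38 -0.42  1.17  0.15  1.61 -1.52] 0.010950022718449413 [ 0.  0. -2.]
boiler [ 0.689 -0.124  0.41 ]
boiler [0.902 0.113 0.41 ]
boiler [ 0.938 -0.353  0.41 ]
turn [ 0.001 -0.006 -0.004] then shift mm [  50.3 -106.2   -0.5]
```

View pics/v5.png

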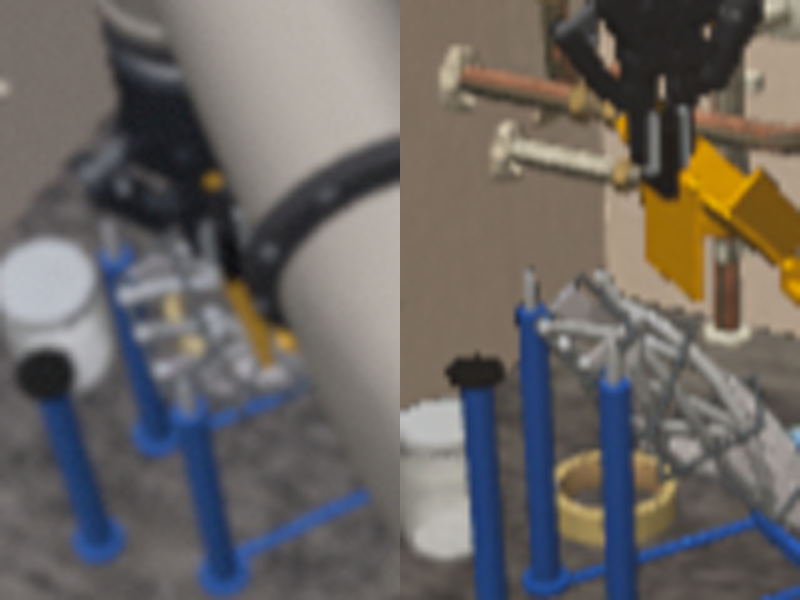

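{"fn": "drive_tool", "kwargs": {"steps": [[[12, -25, 0], [0, -0.006, -0.004], -1], [[15, -30, 0], [0, 0, 0], -1], [[13, -28, 0], [0, 0, 0], -1], [[10, -23, 0], [0, 0, 0], -1], [[0, 0, 0], [0, 0, 0], -1], [[0, 0, 0], [0, 0, 0], -1]]}}

```text
clock: 14.6
eef_pos: [0.6118, 0.1129, 0.3447]
tcp_rot: [3.121, 0.303, 0.003]
ft_force: [-0.2, -0.5, -2.2]
opening: 0.0112
finger_force: 59.7
```

```bash
python3 - <<'E'
from h import *
st()
p=fr(SEAT,YAW,[0,.071,0]); go(p[0],p[1],.345,YAW)
o=arm.get_obs(); yaw=YAW; base=fr(o['eef_pos'],yaw,[0,-.071,-.077])
t=arm.get_image('top'); s=arm.get_image('side')
cv2.imwrite('pics/t6.png',t);cv2.imwrite('pics/s6.png',s)
L=[]
for i,n,x,y in((t,'top',225,90),(s,'side',220,110)):
    c=cv2.resize(i[y:y+100,x:x+67],None,fx=6,fy=6,interpolation=cv2.INTER_CUBIC)
    for k in(-.058,.058): 
        ov(c,n,base,yaw,box(k-.00725,k+.00725,-.00725,.00725,0),(0,0,255),6,x,y)
        ov(c,n,SEAT,YAW,[[k,0,0],[k,0,.028]],(0,255,0),6,x,y)
    L.append(c)
cv2.imwrite('pics/v6.png',np.hstack(L)[:, :800])
E
```

```text
14.6 [0.6118 0.1129 0.3447] [3.121e+00 3.030e-01 3.000e-03] [ 0.03  0.48 -0.44  1.03  0.21  1.67 -1.72] 0.011242094918250064 [-0.2 -0.5 -2.2]
turn [ 0.007 -0.001 -0.009] then shift mm [ 0.2 -6.8 -0.3]
```

View pics/v6.png

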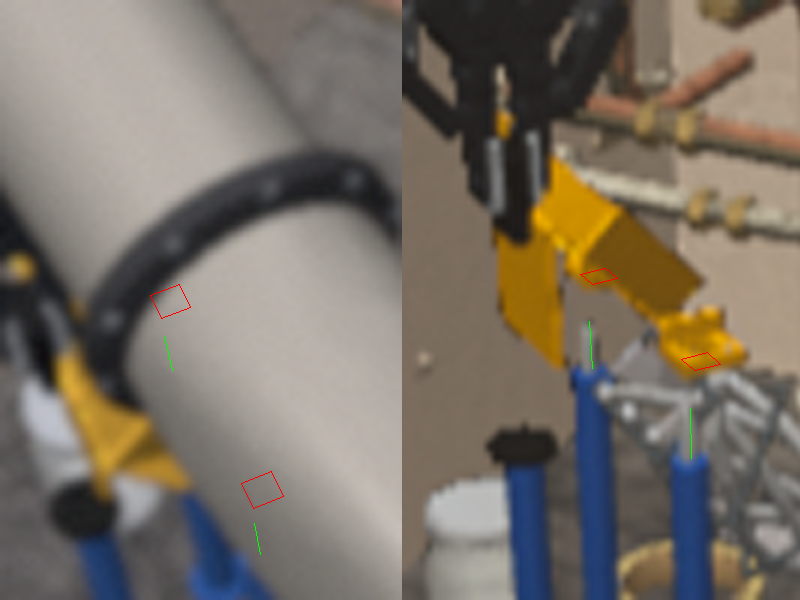

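```bash
python3 - <<'E'
from h import *
i=cv2.imread('pics/s6.png'); c=cv2.resize(i[155:180,325-5:350],None,fx=16,fy=16,interpolation=cv2.INTER_CUBIC)
cv2.imwrite('pics/v7.png',c)
o=arm.get_obs(); base=fr(o['eef_pos'],YAW,[0,-.071,-.077]); print(proj('side',fr(base,YAW,[[-.058,0,0],[-.058,0,.008],[-.073,0,.008],[-.058,.015,.008],[-.058,-.015,.008],[-.043,0,.008]])).round(1).tolist())
E
```

```text
[[269.3, 169.7], [269.2, 167.3], [271.6, 169.2], [264.7, 168.4], [273.7, 166.2], [266.9, 165.4]]
```

View pics/v7.png

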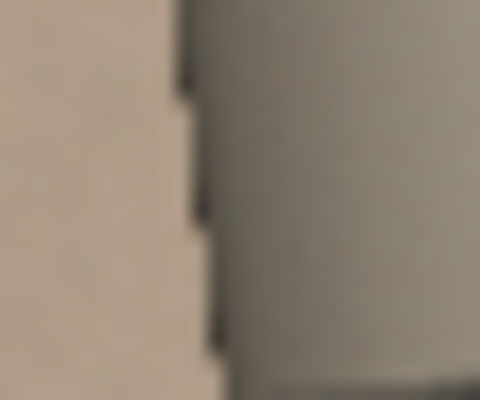

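That crop missed the ear (wrong offset), so I'll read the pixels numerically.

```bash
python3 - <<'E'
from h import *
i=cv2.imread('pics/s6.png'); H,S,V=cv2.split(cv2.cvtColor(i,cv2.COLOR_BGR2HSV))
print('    '+''.join(str(c%10) for c in range(244,282)))
for r in range(150,186): print(r,''.join('#' if (8<H[r,c]<35 and S[r,c]>150 and V[r,c]>170) else 'o' if (8<H[r,c]<35 and S[r,c]>150) else 'b' if 100<H[r,c]<128 and S[r,c]>130 else '.' for c in range(244,282)), V[r,262:280])
E
```

```text
45678901234567890123456789012345678901
150 o#######ooooooooooo................... [114 117 120 134 179 174 173 176 172 173 175 175 166 149 143 146 169 171]
151 oo#####ooooooooooooo.................. [114 113 113 119 182 174 171 175 177 176 176 176 176 174 171 171 174 174]
152 oo.o###oooooooooooooo................. [113 113 110 104 142 169 172 172 173 173 175 173 173 171 170 172 173 174]
153 oo.###oooooooooooooooo................ [115 115 113 109 104 137 169 173 172 171 172 170 170 171 171 172 174 175]
154 oo.###oooooooooooooooooo.............. [114 114 113 113 108 109 140 170 174 172 170 169 170 171 171 172 174 176]
155 oo.oo#ooooooooooooooooooo............. [114 113 114 113 113 110 112 143 171 174 172 170 170 171 172 173 173 176]
156 oo...ooooooooooooooooooooo............ [113 114 113 114 114 114 111 111 137 170 172 172 171 172 171 173 172 173]
157 oo....ooooooooooooooooooo............. [114 113 113 114 115 114 113 108 141 170 172 171 172 171 172 172 172 173]
158 oo..........ooooooooooooo............. [113 113 114 114 113 118 137 146 169 173 172 172 171 172 174 173 173 173]
159 ooo.
[... 2450 characters left out ...]
80 .....bbbbb............................ [128 148 155 139 129 142 117  88 118 142 131 107 134 128 114 126 143 152]
181 .....bbbbb............................ [160 155 142 131 129 138 122 102 134 141 127  99 127 134 113  99 109 113]
182 .....bbbbb............................ [170 136 128 116 124 135 122 109 132 138 120  93 104 122 129 116 105  85]
183 .....bbbbb............................ [130 113 110 104 124 133 122 109 123 119 110  97  90 104 126 130 114  88]
184 .....bbbbb............................ [ 84  92  90  98 128 132 119 105 121 105 106 102  93  90 111 128 122  90]
185 .....bbbbb............................ [ 79  80  83 116 129 130 113 118 136 107 106 106 100 102 102 117 116  89]
```

{"fn": "drive_tool", "kwargs": {"steps": [[[0, -6.8, 0], [0.005, 0, -0.01], -1], [[0, 0, 10], [0, 0, 0], -1], [[0, 0, 8], [0, 0, 0], -1], [[0, 0, 0], [0, 0, 0], -1], [[0, 0, 0], [0, 0, 0], -1]]}}

```text
clock: 15.32
eef_pos: [0.6102, 0.1221, 0.3268]
tcp_rot: [-3.124, -0.324, -0.002]
ft_force: [0.5, 1.0, -3.2]
opening: 0.011
finger_force: 59.8
```

```bash
python3 - <<'E'
from h import *
st()
p=fr(SEAT,YAW,[0,.071,0]); go(p[0],p[1],.2925,YAW)
E
```

```text
15.325 [0.6102 0.1221 0.3268] [-3.124e+00 -3.240e-01 -2.000e-03] [ 0.03  0.48 -0.45  1.08  0.2   1.62 -1.72] 0.010990326193616248 [ 0.5  1.  -3.2]
turn [-0.    -0.001  0.004] then shift mm [ 0.   2.6 34.3]
```

{"fn": "drive_tool", "kwargs": {"steps": [[[0, 2.5, 0], [0, 0, 0], -1], [[0, 0, 6], [0, 0, 0], -1], [[0, 0, 5], [0, 0, 0], -1], [[0, 0, 0], [0, 0, 0], -1]]}}

```text
clock: 15.82
eef_pos: [0.6103, 0.1196, 0.315]
tcp_rot: [-3.124, -0.324, 0.0]
ft_force: [0.1, 0.1, -3.5]
opening: 0.0112
finger_force: 59.8
```

{"fn": "drive_tool", "kwargs": {"steps": [[[0, 0, 5], [0, 0, 0], -1], [[0, 0, 5], [0, 0, 0], -1], [[0, 0, 0], [0, 0, 0], -1]]}}

```text
clock: 16.2
eef_pos: [0.6104, 0.1197, 0.3051]
tcp_rot: [-3.124, -0.324, -0.0]
ft_force: [-0.2, 0.2, -2.7]
opening: 0.0109
finger_force: 59.8
```

{"fn": "drive_tool", "kwargs": {"steps": [[[0, 0, 5], [0, 0, 0], -1], [[0, 0, 4], [0, 0, 0], -1], [[0, 0, 3], [0, 0, 0], -1], [[0, 0, 0], [0, 0, 0], -1]]}}

```text
clock: 16.7
eef_pos: [0.6105, 0.1197, 0.2935]
tcp_rot: [-3.124, -0.324, -0.001]
ft_force: [-1.1, -0.5, -2.8]
opening: 0.0111
finger_force: 59.8
```

{"fn": "drive_tool", "kwargs": {"steps": [[[0, 0, 1.5], [0, 0, 0], -1], [[0, 0, 1.5], [0, 0, 0], -1], [[0, 0, 0], [0, 0, 0], -1]]}}

```text
clock: 17.08
eef_pos: [0.6108, 0.12, 0.292]
tcp_rot: [-3.124, -0.324, -0.005]
ft_force: [-1.6, -0.6, 2.0]
opening: 0.011
finger_force: 60.4
```

{"fn": "drive_tool", "kwargs": {"steps": [[[0, 0, 0], [0, 0, 0], -0.3], [[0, 0, 0], [0, 0, 0], 0], [[0, 0, 0], [0, 0, 0], 0], [[0, 0, -20], [0, 0, 0], 0], [[0, 0, -30], [0, 0, 0], 0.5], [[-40, 0, -20], [0, 0, 0], 1], [[-50, 0, 0], [0, 0, 0], 1], [[-50, 0, 0], [0, 0, 0], 1], [[-50, 0, 0], [0, 0, 0], 1], [[0, 0, 0], [0, 0, 0], 1]]}}

```text
clock: 18.32
eef_pos: [0.4216, 0.0803, 0.361]
tcp_rot: [3.123, 0.323, 0.003]
ft_force: [1.0, -0.4, 0.2]
opening: 0.0858
finger_force: 0.0
```

```bash
cat >> h.py <<'E'
def reds(n='top'):
    i=arm.get_image(n); H,S,V=cv2.split(cv2.cvtColor(i,cv2.COLOR_BGR2HSV))
    k,_,s,c=cv2.connectedComponentsWithStats((((H<6)|(H>174))&(S>180)&(V>120)).astype(np.uint8))
    for j in range(1,k):
        if s[j,4]>60:
            P=onz(n,c[j],.008)
            if .25<P[0]<.8 and -.5<P[1]<.3: print(n,'red',c[j].round(1),s[j,4],P.round(4))
    return i
E
python3 - <<'E'
from h import *
st()
t=reds();s=reds('side')
L=[]
for i,n,x,y in((t,'top',225,120),(s,'side',225,120)):
    c=cv2.resize(i[y:y+120,x:x+80],None,fx=5,fy=5,interpolation=cv2.INTER_CUBIC)
    for k in(-.058,.058): ov(c,n,SEAT,YAW,box(k-.00725,k+.00725,-.00725,.00725,.008),(0,0,255),5,x,y)
    ov(c,n,SEAT,YAW,box(-.017,.017,.065,.077,.107),(0,0,255),5,x,y)
    L.append(c)
cv2.imwrite('pics/v8.png',np.hstack(L))
E
```

```text
18.325 [0.4216 0.0803 0.361 ] [3.123e+00 3.230e-01 3.000e-03] [ 0.22  0.04 -0.47  1.53  0.02  1.58 -1.61] 0.08578482800524177 [ 1.  -0.4  0.2]
top red [395.6 224.1] 191 [ 0.4419 -0.3337  0.008 ]
side red [277.5 265.1] 187 [0.4439 0.0493 0.008 ]
side red [311.5 264.8] 185 [ 0.4109 -0.0485  0.008 ]
```

View pics/v8.png

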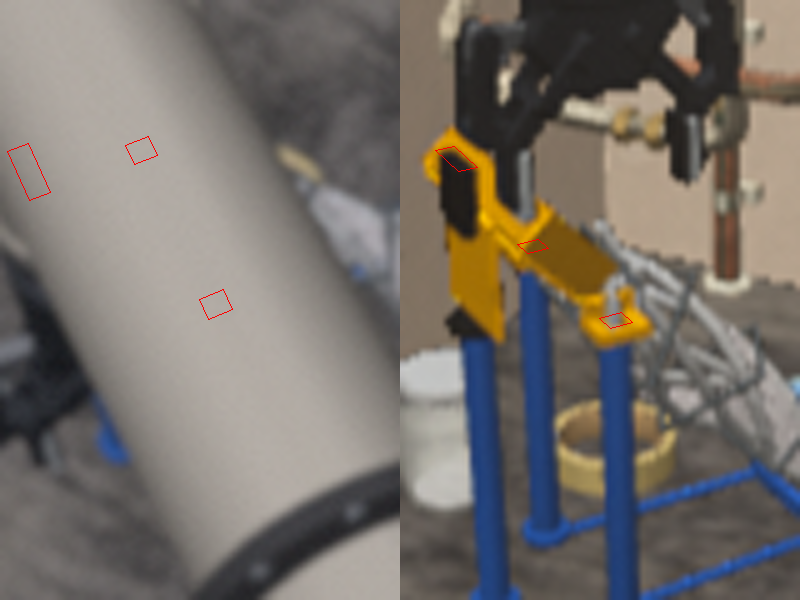

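The hopper is seated: in the side crop the near peg shows through the ear at (615,315) and the back rests on the pad at (465,320). Now disc 1, turning the tool a quarter turn first.

{"fn": "drive_tool", "kwargs": {"steps": [[[0, 0, 0], [0, 0, -0.17], 1], [[0, 0, 0], [0, 0, -0.175], 1], [[0, 0, 0], [0, 0, -0.175], 1], [[0, 0, 0], [0, 0, -0.175], 1], [[0, 0, 0], [0, 0, -0.175], 1], [[0, 0, 0], [0, 0, -0.175], 1], [[0, 0, 0], [0, 0, -0.175], 1], [[0, 0, 0], [0, 0, -0.175], 1], [[0, 0, 0], [0, 0, -0.175], 0.7], [[0, 0, 0], [0, 0, 0], 0.7], [[0, 0, 0], [0, 0, 0], 0.7]]}}

```text
clock: 19.8
eef_pos: [0.4254, 0.0809, 0.3604]
tcp_rot: [-1.984, -2.436, -0.003]
ft_force: [-0.7, -0.7, -0.2]
opening: 0.0727
finger_force: 0.0
```

```bash
python3 - <<'E'
from h import *
st();go(.445,.049,.08,YAW+np.pi/2)
E
```

```text
19.8 [0.4254 0.0809 0.3604] [-1.984 -2.436 -0.003] [ 0.27  0.05 -0.52  1.52  0.02  1.58 -0.05] 0.07267107361539396 [-0.7 -0.7 -0.2]
turn [ 0.002 -0.001  0.001] then shift mm [-35.2  12.8 280.4]
```

{"fn": "drive_tool", "kwargs": {"steps": [[[-12, 4, 40], [0, 0, 0], 0.7], [[-12, 5, 50], [0, 0, 0], 0.7], [[-11, 4, 50], [0, 0, 0], 0.7], [[0, 0, 50], [0, 0, 0], 0.7], [[0, 0, 50], [0, 0, 0], 0.7], [[0, 0, 35], [0, 0, 0], 0.7], [[0, 0, 0], [0, 0, 0], 0.7], [[0, 0, 0], [0, 0, 0], 0.7]]}}

```text
clock: 20.8
eef_pos: [0.4465, 0.0498, 0.0869]
tcp_rot: [1.981, 2.436, 0.006]
ft_force: [0.4, -0.2, -0.1]
opening: 0.0728
finger_force: 0.0
```

```bash
python3 - <<'E'
from h import *
st();go(.445,.049,.015,YAW+np.pi/2); i=reds('side')
cv2.imwrite('pics/v9.png',cv2.resize(i[205:290,240:340],None,fx=6,fy=6,interpolation=cv2.INTER_CUBIC))
E
```

```text
20.8 [0.4465 0.0498 0.0869] [1.981 2.436 0.006] [ 0.25  0.29 -0.48  1.97  0.16  0.92 -0.1 ] 0.07275154101812109 [ 0.4 -0.2 -0.1]
turn [ 0.004 -0.001  0.002] then shift mm [-0.4 -1.6 71.9]
side red [277.5 265.1] 186 [0.4438 0.0495 0.008 ]
side red [311.5 264.8] 185 [ 0.4109 -0.0485  0.008 ]
```

View pics/v9.png

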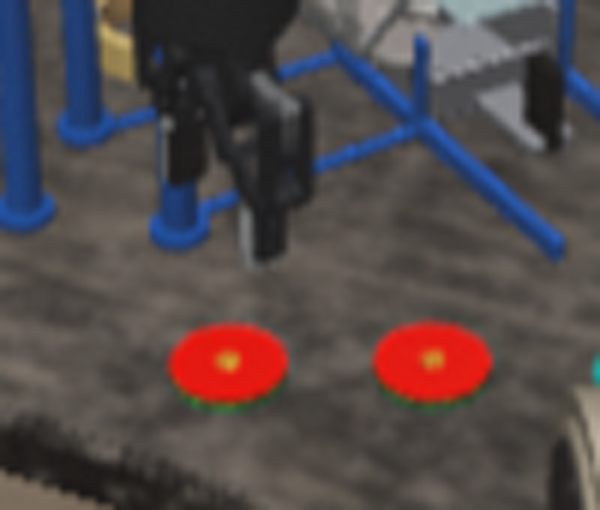

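The side crop shows the two open fingers above disc 1, which is at crop (228,362). Disc 2 lies undisturbed at (432,360). Descending.

{"fn": "drive_tool", "kwargs": {"steps": [[[0, -1, 25], [0, 0, 0], 0.7], [[0, 0, 25], [0, 0, 0], 0.7], [[0, 0, 16], [0, 0, 0], 0.7], [[0, 0, 5], [0, 0, 0], 0.7], [[0, 0, 0], [0, 0, 0], 0.7], [[0, 0, 0], [0, 0, 0], 0.7]]}}

```text
clock: 21.6
eef_pos: [0.4452, 0.0494, 0.0157]
tcp_rot: [1.98, 2.436, 0.005]
ft_force: [-0.3, -0.5, 1.1]
opening: 0.0725
finger_force: 0.0
```

{"fn": "drive_tool", "kwargs": {"steps": [[[0, 0, 3], [0, 0, 0], 0.7], [[0, 0, 3], [0, 0, 0], 0.7], [[0, 0, 0], [0, 0, 0], 0.7]]}}

```text
clock: 21.98
eef_pos: [0.4437, 0.0492, 0.0083]
tcp_rot: [1.981, 2.438, 0.002]
ft_force: [-0.5, 0.4, 0.2]
opening: 0.0726
finger_force: 0.0
```

{"fn": "drive_tool", "kwargs": {"steps": [[[0, 0, 3], [0, 0, 0], 0.65], [[0, 0, 3], [0, 0, 0], 0.65], [[0, 0, 0], [0, 0, 0], 0.65]]}}

```text
clock: 22.35
eef_pos: [0.4437, 0.0492, 0.0022]
tcp_rot: [-1.981, -2.438, -0.002]
ft_force: [-0.3, -0.7, -0.1]
opening: 0.0706
finger_force: 0.0
```

{"fn": "drive_tool", "kwargs": {"steps": [[[0, 0, 2], [0, 0, 0], 0.65], [[0, 0, 0], [0, 0, 0], 0.65]]}}

```text
clock: 22.6
eef_pos: [0.444, 0.0492, 0.0004]
tcp_rot: [1.981, 2.438, 0.002]
ft_force: [0.5, -0.9, 0.4]
opening: 0.07
finger_force: 0.0
```

{"fn": "drive_tool", "kwargs": {"steps": [[[0, 0, 2], [0, 0, 0], 0.65], [[0, 0, 2], [0, 0, 0], 0.65], [[0, 0, 0], [0, 0, 0], 0.55], [[0, 0, 0], [0, 0, 0], 0.55]]}}

```text
clock: 23.1
eef_pos: [0.4441, 0.0493, -0.0035]
tcp_rot: [1.981, 2.438, 0.002]
ft_force: [0.6, -0.2, 0.6]
opening: 0.066
finger_force: 0.0
```

{"fn": "drive_tool", "kwargs": {"steps": [[[0, 0, 1.5], [0, 0, 0], 0.5], [[0, 0, 0], [0, 0, 0], 0.35], [[0, 0, 0], [0, 0, 0], -1], [[0, 0, 0], [0, 0, 0], -1], [[0, 0, 0], [0, 0, 0], -1]]}}

```text
clock: 23.72
eef_pos: [0.4442, 0.0493, -0.0042]
tcp_rot: [1.981, 2.437, 0.002]
ft_force: [-2.1, -0.1, 6.8]
opening: 0.0576
finger_force: 63.1
```

{"fn": "drive_tool", "kwargs": {"steps": [[[0, 0, -8], [0, 0, 0], -1], [[0, 0, -30], [0, 0, 0], -1], [[0, 0, -45], [0, 0, 0], -1], [[0, 0, -50], [0, 0, 0], -1], [[0, 0, -50], [0, 0, 0], -1], [[0, 0, -50], [0, 0, 0], -1], [[0, 0, -50], [0, 0, 0], -1], [[0, 0, -40], [0, 0, 0], -1], [[0, 0, 0], [0, 0, 0], -1]]}}

```text
clock: 24.85
eef_pos: [0.4454, 0.0496, 0.3215]
tcp_rot: [1.977, 2.434, 0.011]
ft_force: [0.1, -0.3, -0.9]
opening: 0.0571
finger_force: 64.0
```

```bash
python3 - <<'E'
from h import *
st();p=fr(SEAT,YAW,[0,.015,0]);go(p[0],p[1],.314,YAW+np.pi/2)
E
```

```text
24.85 [0.4454 0.0496 0.3215] [1.977 2.434 0.011] [ 0.32  0.08 -0.5   1.58  0.04  1.48  0.02] 0.05710517316752829 [ 0.1 -0.3 -0.9]
turn [0.009 0.001 0.003] then shift mm [-20.8 176.    7.5]
```

{"fn": "drive_tool", "kwargs": {"steps": [[[-4, 20, 0], [0.009, 0, 0.003], -1], [[-4, 35, 0], [0, 0, 0], -1], [[-4, 35, 0], [0, 0, 0], -1], [[-4, 35, 0], [0, 0, 0], -1], [[-4, 30, 0], [0, 0, 0], -1], [[0, 21, 0], [0, 0, 0], -1], [[0, 0, 0], [0, 0, 0], -1], [[0, 0, 0], [0, 0, 0], -1]]}}

```text
clock: 25.85
eef_pos: [0.619, 0.0649, 0.3161]
tcp_rot: [-1.98, -2.431, 0.011]
ft_force: [0.2, -0.4, -0.2]
opening: 0.057
finger_force: 64.0
```

```bash
python3 - <<'E'
from h import *
st();p=fr(SEAT,YAW,[0,.015,0]);go(p[0],p[1],.275,YAW+np.pi/2)
E
```

```text
25.85 [0.619  0.0649 0.3161] [-1.98  -2.431  0.011] [ 0.15  0.5  -0.49  1.09  0.22  1.62 -0.08] 0.057002179824874745 [ 0.2 -0.4 -0.2]
turn [-0.01  -0.001  0.001] then shift mm [-0.9  2.9 41.1]
```

{"fn": "drive_tool", "kwargs": {"steps": [[[-1, 3, 10], [-0.01, 0, 0], -1], [[0, 0, 15], [0, 0, 0], -1], [[0, 0, 15], [0, 0, 0], -1], [[0, 0, 0], [0, 0, 0], -1], [[0, 0, 0], [0, 0, 0], -1]]}}

```text
clock: 26.48
eef_pos: [0.6232, 0.0646, 0.277]
tcp_rot: [1.984, 2.434, 0.004]
ft_force: [-1.0, -0.0, 0.6]
opening: 0.0573
finger_force: 64.0
```

```bash
python3 - <<'E'
from h import *
st();p=fr(SEAT,YAW,[0,.015,0]);go(p[0],p[1],.275,YAW+np.pi/2)
E
```

```text
26.475 [0.6232 0.0646 0.277 ] [1.984 2.434 0.004] [ 0.16  0.5  -0.49  1.18  0.23  1.51 -0.08] 0.057306929636606975 [-1.  -0.   0.6]
turn [ 0.003 -0.001  0.   ] then shift mm [ 0.4 -1.2  2. ]
```

{"fn": "drive_tool", "kwargs": {"steps": [[[0, 0, 0], [0, 0, 0], 0.7], [[0, 0, 0], [0, 0, 0], 0.7], [[0, 0, 0], [0, 0, 0], 0.7], [[0, 0, 0], [0, 0, 0], 0.7], [[0, 0, 0], [0, 0, 0], 0.7], [[0, 0, 0], [0, 0, 0], 0.7], [[0, 0, -15], [0, 0, 0], 0.7], [[0, 0, -25], [0, 0, 0], 0.7], [[0, -30, -15], [0, 0, 0], 0.7], [[0, -50, 0], [0, 0, 0], 0.7], [[0, -50, 0], [0, 0, 0], 0.7], [[0, -40, 0], [0, 0, 0], 0.7]]}}

```text
clock: 27.98
eef_pos: [0.4551, 0.0302, 0.3329]
tcp_rot: [1.982, 2.433, 0.005]
ft_force: [0.6, -0.9, 0.6]
opening: 0.0728
finger_force: 0.0
```

```bash
cat >> h.py <<'E'
def greens():
    for n in('top','side'):
        i=arm.get_image(n); H,S,V=cv2.split(cv2.cvtColor(i,cv2.COLOR_BGR2HSV))
        for nm,m in(('green',(H>40)&(H<82)&(S>70)),('yellow',(H>15)&(H<32)&(S>170)&(V>90))):
            k,_,s,c=cv2.connectedComponentsWithStats(m.astype(np.uint8))
            for j in range(1,k):
                if s[j,4]>15 and 235<c[j][0]<380 and 100<c[j][1]<280: print(n,nm,c[j].round(1),s[j])
    return i
E
python3 - <<'E'
from h import *
st(); i=greens(); reds('side')
print('tray px', proj('side',fr(HOME,YAW,[.002,0,.02])),proj('top',fr(HOME,YAW,[.002,0,.02])))
cv2.imwrite('pics/v10.png',np.hstack([cv2.resize(i[120:240,240:340],None,fx=5,fy=5,interpolation=cv2.INTER_CUBIC)]))
E
```

```text
27.975 [0.4551 0.0302 0.3329] [1.982 2.433 0.005] [ 0.36  0.1  -0.52  1.53  0.05  1.51  0.05] 0.0728360199925994 [ 0.6 -0.9  0.6]
top green [328.7 173.8] [321 167  16  15 155]
top yellow [240.8 158.2] [227 134  30  48 667]
side green [317.6 212. ] [311 208  15   9  82]
side yellow [249.2 169.7] [230 146  45  43 705]
side red [311.5 264.8] 185 [ 0.4109 -0.0485  0.008 ]
tray px [[315.50613047 212.83533494]] [[326.38001855 174.64533171]]
```

View pics/v10.png

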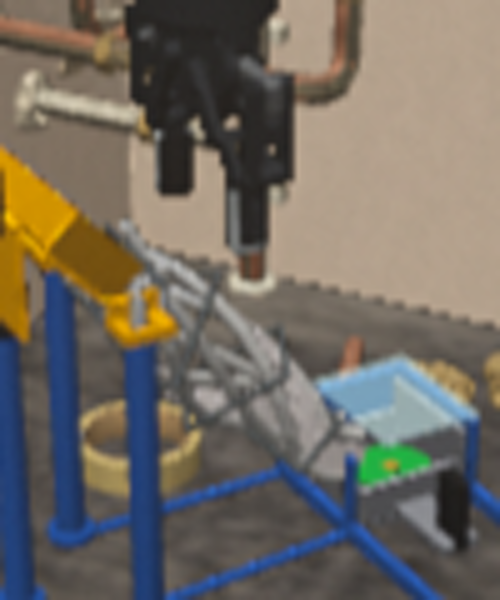

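Disc 1 lies green side up in the tray, at crop (393,463). That was my last picture, so the rest is numeric. Now disc 2.

```bash
python3 - <<'E'
from h import *
go(.412,-.0487,.06,YAW+np.pi/2)
E
```

```text
turn [ 0.005  0.002 -0.001] then shift mm [-68.3 -58.6 273.2]
```

{"fn": "drive_tool", "kwargs": {"steps": [[[-17, -14, 30], [0.003, 0.002, 0], 0.7], [[-17, -15, 45], [0, 0, 0], 0.7], [[-17, -15, 45], [0, 0, 0], 0.7], [[-17, -15, 50], [0, 0, 0], 0.7], [[0, 0, 50], [0, 0, 0], 0.7], [[0, 0, 40], [0, 0, 0], 0.7], [[0, 0, 13], [0, 0, 0], 0.7], [[0, 0, 0], [0, 0, 0], 0.7], [[0, 0, 0], [0, 0, 0], 0.7]]}}

```text
clock: 29.25
eef_pos: [0.4145, -0.0476, 0.0599]
tcp_rot: [1.984, 2.435, 0.005]
ft_force: [0.1, -0.4, 0.0]
opening: 0.0724
finger_force: 0.0
```

```bash
python3 - <<'E'
from h import *
st();reds('side');go(.412,-.0487,.006,YAW+np.pi/2)
E
```

```text
29.25 [ 0.4145 -0.0476  0.0599] [1.984 2.435 0.005] [ 0.45  0.26 -0.43  2.07  0.14  0.83  0.14] 0.07235861289924322 [ 0.1 -0.4  0. ]
side red [311.5 264.8] 185 [ 0.4109 -0.0485  0.008 ]
turn [ 0.003 -0.001  0.   ] then shift mm [-0.5 -2.5 53.9]
```

{"fn": "drive_tool", "kwargs": {"steps": [[[0, -2.5, 15], [0.003, 0, 0], 0.7], [[0, 0, 20], [0, 0, 0], 0.7], [[0, 0, 15], [0, 0, 0], 0.65], [[0, 0, 4], [0, 0, 0], 0.65], [[0, 0, 4], [0, 0, 0], 0.65], [[0, 0, 3], [0, 0, 0], 0.6], [[0, 0, 2], [0, 0, 0], 0.55], [[0, 0, 1], [0, 0, 0], 0.5], [[0, 0, 0], [0, 0, 0], 0.5]]}}

```text
clock: 30.42
eef_pos: [0.41, -0.048, -0.0055]
tcp_rot: [-1.982, -2.432, 0.001]
ft_force: [0.6, 0.3, -1.0]
opening: 0.0639
finger_force: 0.2
```

{"fn": "drive_tool", "kwargs": {"steps": [[[0, 1, -1], [0, 0, 0], 0.35], [[0, 0, 0], [0, 0, 0], -1], [[0, 0, 0], [0, 0, 0], -1], [[0, 0, 0], [0, 0, 0], -1], [[0, 0, 0], [0, 0, 0], -1]]}}

```text
clock: 31.05
eef_pos: [0.4114, -0.0477, -0.0042]
tcp_rot: [-1.983, -2.433, 0.0]
ft_force: [-0.5, 0.5, 5.6]
opening: 0.0573
finger_force: 64.9
```

{"fn": "drive_tool", "kwargs": {"steps": [[[0, 0, -8], [0, 0, 0], -1], [[0, 0, -30], [0, 0, 0], -1], [[0, 0, -45], [0, 0, 0], -1], [[0, 0, -50], [0, 0, 0], -1], [[0, 0, -50], [0, 0, 0], -1], [[0, 0, -50], [0, 0, 0], -1], [[0, 0, -50], [0, 0, 0], -1], [[0, 0, -40], [0, 0, 0], -1], [[0, 0, 0], [0, 0, 0], -1]]}}

```text
clock: 32.17
eef_pos: [0.4131, -0.0484, 0.3212]
tcp_rot: [1.984, 2.434, 0.002]
ft_force: [-0.1, -0.2, -0.9]
opening: 0.0569
finger_force: 64.0
```

```bash
python3 - <<'E'
from h import *
st();p=fr(SEAT,YAW,[0,.015,0]);go(p[0],p[1],.318,YAW+np.pi/2)
E
```

```text
32.175 [ 0.4131 -0.0484  0.3212] [1.984e+00 2.434e+00 2.000e-03] [ 0.52  0.01 -0.45  1.65  0.    1.48  0.28] 0.056899615271877486 [-0.1 -0.2 -0.9]
turn [ 0.002 -0.     0.   ] then shift mm [ 68.6 227.4   3.2]
```

{"fn": "drive_tool", "kwargs": {"steps": [[[10, 20, 0], [0, 0, 0], -1], [[14, 35, 0], [0, 0, 0], -1], [[14, 40, 0], [0, 0, 0], -1], [[14, 40, 0], [0, 0, 0], -1], [[10, 40, 0], [0, 0, 0], -1], [[6, 32, 0], [0, 0, 0], -1], [[0, 20, 0], [0, 0, 0], -1], [[0, 0, 0], [0, 0, 0], -1], [[0, 0, 0], [0, 0, 0], -1]]}}

```text
clock: 33.3
eef_pos: [0.6193, 0.0636, 0.3167]
tcp_rot: [-1.981, -2.431, 0.005]
ft_force: [-0.9, 0.0, -0.2]
opening: 0.0569
finger_force: 64.0
```

```bash
python3 - <<'E'
from h import *
st();p=fr(SEAT,YAW,[0,.015,0]);go(p[0],p[1],.276,YAW+np.pi/2)
E
```

```text
33.3 [0.6193 0.0636 0.3167] [-1.981 -2.431  0.005] [ 0.17  0.5  -0.53  1.09  0.24  1.62 -0.09] 0.056941011432125904 [-0.9  0.  -0.2]
turn [-0.006 -0.002  0.   ] then shift mm [ 0.5  2.8 40.7]
```

{"fn": "drive_tool", "kwargs": {"steps": [[[0, 2, 10], [-0.006, -0.002, 0], -1], [[0, 0, 15], [0, 0, 0], -1], [[0, 0, 15], [0, 0, 0], -1], [[0, 0, 0], [0, 0, 0], -1], [[0, 0, 0], [0, 0, 0], -1], [[0, 0, 0], [0, 0, 0], -1]]}}

```text
clock: 34.05
eef_pos: [0.6229, 0.0647, 0.2784]
tcp_rot: [1.983, 2.434, 0.006]
ft_force: [-0.1, -0.6, -1.1]
opening: 0.0571
finger_force: 64.1
```

{"fn": "drive_tool", "kwargs": {"steps": [[[0, 0, 0], [0, 0, 0], 0.7], [[0, 0, 0], [0, 0, 0], 0.7], [[0, 0, 0], [0, 0, 0], 0.7], [[0, 0, 0], [0, 0, 0], 0.7], [[0, 0, 0], [0, 0, 0], 0.7], [[0, 0, 0], [0, 0, 0], 0.7], [[0, 0, -15], [0, 0, 0], 0.7], [[0, 0, -25], [0, 0, 0], 0.7], [[0, -30, -15], [0, 0, 0], 0.7], [[0, -50, 0], [0, 0, 0], 0.7], [[0, -50, 0], [0, 0, 0], 0.7], [[0, -40, 0], [0, 0, 0], 0.7]]}}

```text
clock: 35.55
eef_pos: [0.4545, 0.0301, 0.3337]
tcp_rot: [1.982, 2.433, 0.005]
ft_force: [-0.0, -0.4, 0.6]
opening: 0.0728
finger_force: 0.0
```

```bash
python3 - <<'E'
from h import *
st();greens();reds('side');reds();go(.4418,-.3337,.3,YAW+np.pi/2)
E
```

```text
35.55 [0.4545 0.0301 0.3337] [1.982 2.433 0.005] [ 0.4   0.11 -0.56  1.53  0.06  1.51  0.05] 0.07276020802744472 [-0.  -0.4  0.6]
top green [329.  172.8] [321 166  16  15 157]
top yellow [240.8 158.2] [227 134  30  48 667]
side green [318.4 210.7] [312 207  15   9 104]
side yellow [249.3 169.7] [230 146  45  43 706]
top red [395.6 224.1] 191 [ 0.442  -0.3337  0.008 ]
turn [ 0.006  0.001 -0.   ] then shift mm [-353.4  -87.4   33.8]
```

{"fn": "drive_tool", "kwargs": {"steps": [[[-25, -6, 0], [0.004, 0, 0], 0.7], [[-44, -11, 0], [0, 0, 0], 0.7], [[-44, -11, 0], [0, 0, 0], 0.7], [[-44, -11, 0], [0, 0, 0], 0.7], [[-44, -11, 10], [0, 0, 0], 0.7], [[-44, -11, 20], [0, 0, 0], 0.7], [[-44, -11, 40], [0, 0, 0], 0.7], [[-40, -10, 45], [0, 0, 0], 0.7], [[-24, -5, 45], [0, 0, 0], 0.7], [[0, 0, 45], [0, 0, 0], 0.7], [[0, 0, 0], [0, 0, 0], 0.7], [[0, 0, 0], [0, 0, 0], 0.7]]}}

```text
clock: 37.25
eef_pos: [0.4438, -0.3334, 0.1288]
tcp_rot: [1.982, 2.435, 0.0]
ft_force: [0.3, -0.2, 0.1]
opening: 0.0727
finger_force: 0.0
```

```bash
python3 - <<'E'
from h import *
st();reds('side');reds();go(.442,-.3337,.06,YAW+np.pi/2)
E
```

```text
37.25 [ 0.4438 -0.3334  0.1288] [1.982 2.435 0.   ] [ 0.82  0.41 -0.27  1.64  0.12  1.1   0.71] 0.07271127796216575 [ 0.3 -0.2  0.1]
turn [0.002 0.003 0.001] then shift mm [ 0.5 -1.9 69.9]
```

{"fn": "drive_tool", "kwargs": {"steps": [[[0, -2, 30], [0, 0, 0], 0.7], [[0, 0, 40], [0, 0, 0], 0.7], [[0, 0, 20], [0, 0, 0], 0.7], [[0, 0, 20], [0, 0, 0], 0.7], [[0, 0, 10], [0, 0, 0], 0.65], [[0, 0, 0], [0, 0, 0], 0.65], [[0, 0, 0], [0, 0, 0], 0.65]]}}

```text
clock: 38.22
eef_pos: [0.4405, -0.3342, 0.0085]
tcp_rot: [1.984, 2.434, -0.001]
ft_force: [-0.3, -0.4, -0.2]
opening: 0.0705
finger_force: 0.0
```

```bash
python3 - <<'E'
from h import *
st();go(.442,-.3337,-.004,YAW+np.pi/2)
E
```

```text
38.225 [ 0.4405 -0.3342  0.0085] [ 1.984e+00  2.434e+00 -1.000e-03] [ 0.8   0.56 -0.25  1.76  0.17  0.84  0.68] 0.07052554047581232 [-0.3 -0.4 -0.2]
turn [0.    0.001 0.   ] then shift mm [ 0.1  1.6 12.5]
```

{"fn": "drive_tool", "kwargs": {"steps": [[[0, 1, 5], [0, 0, 0], 0.65], [[0, 0, 4], [0, 0, 0], 0.6], [[0, 0, 3], [0, 0, 0], 0.55], [[0, 0, 0], [0, 0, 0], 0.45], [[0, 0, 0], [0, 0, 0], -1], [[0, 0, 0], [0, 0, 0], -1], [[0, 0, 0], [0, 0, 0], -1], [[0, 0, 0], [0, 0, 0], -1]]}}

```text
clock: 39.22
eef_pos: [0.4413, -0.3334, -0.0041]
tcp_rot: [1.984, 2.435, -0.0]
ft_force: [0.5, 2.2, 5.4]
opening: 0.057
finger_force: 65.7
```

Gripped. Lifting and carrying it back.

{"fn": "drive_tool", "kwargs": {"steps": [[[0, 0, -8], [0, 0, 0], -1], [[0, 0, -30], [0, 0, 0], -1], [[0, 0, -45], [0, 0, 0], -1], [[0, 0, -50], [0, 0, 0], -1], [[0, 0, -50], [0, 0, 0], -1], [[0, 0, -50], [0, 0, 0], -1], [[0, 0, -50], [0, 0, 0], -1], [[0, 0, -40], [0, 0, 0], -1], [[20, 5, 0], [0, 0, 0], -1], [[40, 8, 0], [0, 0, 0], -1], [[40, 8, 0], [0, 0, 0], -1], [[40, 8, 0], [0, 0, 0], -1]]}}

```text
clock: 40.72
eef_pos: [0.4396, -0.1881, 0.3163]
tcp_rot: [-1.981, -2.431, 0.003]
ft_force: [1.3, 0.6, -0.1]
opening: 0.0571
finger_force: 64.0
```

```bash
python3 - <<'E'
from h import *
st();p=fr(SEAT,YAW,[-.14,.015,0]);go(p[0],p[1],.318,YAW+np.pi/2)
E
```

```text
40.725 [ 0.4396 -0.1881  0.3163] [-1.981 -2.431  0.003] [ 0.69  0.15 -0.37  1.51  0.05  1.49  0.52] 0.05709196000268574 [ 1.3  0.6 -0.1]
turn [-0.005 -0.003  0.   ] then shift mm [210.8  89.6  -1.7]
```

{"fn": "drive_tool", "kwargs": {"steps": [[[40, 17, -2], [-0.004, -0.003, 0], -1], [[42, 18, 0], [0, 0, 0], -1], [[42, 18, 0], [0, 0, 0], -1], [[42, 18, 0], [0, 0, 0], -1], [[30, 25, 0], [0, 0, 0], -1], [[10, 35, 0], [0, 0, 0], -1], [[0, 35, 0], [0, 0, 0], -1], [[0, 35, 0], [0, 0, 0], -1], [[0, 25, 0], [0, 0, 0], -1], [[0, 0, 0], [0, 0, 0], -1], [[0, 0, 0], [0, 0, 0], -1]]}}

```text
clock: 42.1
eef_pos: [0.6194, 0.0571, 0.3193]
tcp_rot: [1.983, 2.435, -0.003]
ft_force: [0.4, -0.2, -1.1]
opening: 0.057
finger_force: 64.0
```

```bash
python3 - <<'E'
from h import *
st();p=fr(SEAT,YAW,[0,.015,0]);go(p[0],p[1],.276,YAW+np.pi/2)
E
```

```text
42.1 [0.6194 0.0571 0.3193] [ 1.983  2.435 -0.003] [ 0.19  0.49 -0.54  1.09  0.25  1.62 -0.08] 0.05701122976823373 [ 0.4 -0.2 -1.1]
turn [-0.     0.002  0.001] then shift mm [ 6.9  4.  43.3]
```

{"fn": "drive_tool", "kwargs": {"steps": [[[7, 3, 10], [0, 0, 0], -1], [[0, 0, 15], [0, 0, 0], -1], [[0, 0, 16], [0, 0, 0], -1], [[0, 0, 0], [0, 0, 0], -1], [[0, 0, 0], [0, 0, 0], -1], [[0, 0, 0], [0, 0, 0], -1]]}}

```text
clock: 42.85
eef_pos: [0.6229, 0.0644, 0.2801]
tcp_rot: [1.982, 2.432, 0.003]
ft_force: [-0.2, -0.2, 0.2]
opening: 0.0567
finger_force: 64.0
```

```bash
python3 - <<'E'
from h import *
st();p=fr(SEAT,YAW,[0,.015,0]);go(p[0],p[1],.276,YAW+np.pi/2)
E
```

```text
42.85 [0.6229 0.0644 0.2801] [1.982 2.432 0.003] [ 0.19  0.51 -0.54  1.17  0.25  1.52 -0.1 ] 0.0566801225401659 [-0.2 -0.2  0.2]
turn [ 0.004  0.002 -0.   ] then shift mm [ 0.5 -0.8  4.1]
```

{"fn": "drive_tool", "kwargs": {"steps": [[[0, 0, 3], [0, 0, 0], -1], [[0, 0, 0], [0, 0, 0], -1], [[0, 0, 0], [0, 0, 0], 0.7], [[0, 0, 0], [0, 0, 0], 0.7], [[0, 0, 0], [0, 0, 0], 0.7], [[0, 0, 0], [0, 0, 0], 0.7], [[0, 0, 0], [0, 0, 0], 0.7], [[0, 0, 0], [0, 0, 0], 0.7], [[0, 0, -15], [0, 0, 0], 0.7], [[0, 0, -25], [0, 0, 0], 0.7], [[0, -30, -15], [0, 0, 0], 0.7], [[0, -50, 0], [0, 0, 0], 0.7]]}}

```text
clock: 44.35
eef_pos: [0.5451, 0.049, 0.3333]
tcp_rot: [1.98, 2.431, 0.008]
ft_force: [-0.8, -1.0, 0.9]
opening: 0.0726
finger_force: 0.0
```

{"fn": "drive_tool", "kwargs": {"steps": [[[0, -50, 0], [0, 0, 0], 1], [[0, -40, 0], [0, 0, 0.0], 1], [[0, 0, 0], [0, 0, 0.17], 1], [[0, 0, 0], [0, 0, 0.175], 1], [[0, 0, 0], [0, 0, 0.175], 1], [[0, 0, 0], [0, 0, 0.175], 1], [[0, 0, 0], [0, 0, 0.175], 1], [[0, 0, 0], [0, 0, 0.175], 1], [[0, 0, 0], [0, 0, 0.175], 1], [[0, 0, 0], [0, 0, 0.175], 1], [[0, 0, 0], [0, 0, 0.175], 1], [[0, 0, 0], [0, 0, 0], 1]]}}

```text
clock: 45.85
eef_pos: [0.4561, 0.0305, 0.332]
tcp_rot: [3.122, 0.324, 0.007]
ft_force: [-0.2, -0.7, 0.0]
opening: 0.0852
finger_force: 0.0
```

```bash
python3 - <<'E'
from h import *
st();greens();reds('side');reds();go(.5825,-.18,.15,YAW)
E
```

```text
45.85 [0.4561 0.0305 0.332 ] [3.122 0.324 0.007] [ 0.31  0.1  -0.46  1.54  0.05  1.51 -1.51] 0.08516246556772705 [-0.2 -0.7  0. ]
top green [328.3 171.6] [320 165  17  14 172]
top yellow [239.7 155.5] [227 134  26  43 575]
side green [318.7 209.3] [311 205  16  10 110]
side yellow [249.2 169.6] [230 146  45  43 706]
turn [ 0.003 -0.003  0.003] then shift mm [ 81.6 231.5 181.3]
```

All three discs are through: the green stack has risen step by step and no red remains. Now to draw the tray out.

{"fn": "drive_tool", "kwargs": {"steps": [[[5, 25, 0], [0, 0, 0], 1], [[12, 42, 0], [0, 0, 0], 1], [[15, 42, 0], [0, 0, 0], 1], [[15, 42, 5], [0, 0, 0], 1], [[15, 42, 20], [0, 0, 0], 1], [[15, 35, 40], [0, 0, 0], 1], [[4, 4, 45], [0, 0, 0], 1], [[0, 0, 45], [0, 0, 0], 1], [[0, 0, 30], [0, 0, 0], 1], [[0, 0, 0], [0, 0, 0], 1], [[0, 0, 0], [0, 0, 0], 1]]}}

```text
clock: 47.42
eef_pos: [0.5838, -0.1813, 0.1482]
tcp_rot: [3.122, 0.32, 0.008]
ft_force: [0.1, 0.6, 0.9]
opening: 0.0856
finger_force: 0.0
```

```bash
python3 - <<'E'
from h import *
st();go(.5825,-.18,.033,YAW)
E
```

```text
47.425 [ 0.5838 -0.1813  0.1482] [3.122 0.32  0.008] [ 0.49  0.51 -0.32  1.46  0.17  1.2  -1.22] 0.08558530071598852 [0.1 0.6 0.9]
turn [ 0.004 -0.005  0.001] then shift mm [ -1.   -1.5 115.2]
```

{"fn": "drive_tool", "kwargs": {"steps": [[[-1, -1.5, 25], [0.004, -0.005, 0], 1], [[0, 0, 30], [0, 0, 0], 1], [[0, 0, 30], [0, 0, 0], 1], [[0, 0, 28], [0, 0, 0], 1], [[0, 0, 0], [0, 0, 0], 0.3], [[0, 0, 0], [0, 0, 0], -0.3], [[0, 0, 0], [0, 0, 0], -1], [[0, 0, 0], [0, 0, 0], -1], [[0, 0, 0], [0, 0, 0], -1], [[0, 0, 0], [0, 0, 0], -1]]}}

```text
clock: 48.68
eef_pos: [0.5821, -0.18, 0.0351]
tcp_rot: [-3.125, -0.319, 0.001]
ft_force: [-0.9, -0.6, 6.2]
opening: 0.0109
finger_force: 61.6
```

{"fn": "drive_tool", "kwargs": {"steps": [[[-5, 0, 0], [0, 0, 0], -1], [[-8, 0, 0], [0, 0, 0], -1], [[-10, 0, 0], [0, 0, 0], -1], [[-10, 0, 0], [0, 0, 0], -1], [[-12, 0, 0], [0, 0, 0], -1], [[-12, 0, 0], [0, 0, 0], -1], [[-12, 0, 0], [0, 0, 0], -1], [[-12, 0, 0], [0, 0, 0], -1], [[-12, 0, 0], [0, 0, 0], -1], [[-10, 0, 0], [0, 0, 0], -1], [[-5, 0, 0], [0, 0, 0], -1], [[0, 0, 0], [0, 0, 0], -1]]}}

```text
clock: 50.18
eef_pos: [0.4755, -0.202, 0.0348]
tcp_rot: [-3.125, -0.319, 0.002]
ft_force: [3.7, 0.9, 7.0]
opening: 0.0109
finger_force: 62.0
```

{"fn": "drive_tool", "kwargs": {"steps": [[[0, 0, 0], [0, 0, 0], -0.3], [[0, 0, 0], [0, 0, 0], 0.5], [[0, 0, 0], [0, 0, 0], 0.5], [[0, 0, -20], [0, 0, 0], 0.5], [[0, 0, -40], [0, 0, 0], 0.5], [[-30, 0, -50], [0, 0, 0], 1], [[-40, 25, -50], [0, 0, 0], 1], [[-20, 45, -20], [0, 0, 0], 1], [[0, 45, 0], [0, 0, 0], 1], [[0, 45, 0], [0, 0, 0], 1], [[0, 0, 0], [0, 0, 0], 1], [[0, 0, 0], [0, 0, 0], 1]]}}

```text
clock: 51.68
eef_pos: [0.4229, -0.3725, 0.2084]
tcp_rot: [-3.121, -0.32, 0.006]
ft_force: [0.1, 0.8, 0.6]
opening: 0.0855
finger_force: 0.0
```

```bash
python3 - <<'E'
from h import *
st();i=greens();reds('side');reds()
T=fr(HOME,YAW,[-.105,0,.035]);print(proj('top',T),proj('side',T)); print([(n,onz(n,p,.037)) for n,p in()])
for n in('top','side'):
    im=arm.get_image(n);H,S,V=cv2.split(cv2.cvtColor(im,cv2.COLOR_BGR2HSV));m=((H>40)&(H<82)&(S>70)).astype(np.uint8)
    k,_,s,c=cv2.connectedComponentsWithStats(m);j=[j for j in range(1,k) if s[j,4]>60 and 290<c[j][0]<370 and 150<c[j][1]<260]
    for q in j:
        P=onz(n,c[q],.033); d=P-HOME; print(n,s[q],P.round(4),'fixture xy',np.round([d[0]*np.cos(YAW)+d[1]*np.sin(YAW),-d[0]*np.sin(YAW)+d[1]*np.cos(YAW)],4))
E
```

```text
51.675 [ 0.4229 -0.3725  0.2084] [-3.121 -0.32   0.006] [ 0.87  0.37 -0.25  1.5   0.09  1.29 -0.75] 0.08549288039543089 [0.1 0.8 0.6]
top green [342.3 195.8] [332 186  22  21 318]
top yellow [245.2 159.3] [227 134  47  52 959]
side green [334.  223.3] [324 217  21  14 184]
side yellow [249.2 169.7] [230 146  45  43 701]
[[340.63295852 197.59234813]] [[332.61767372 223.51044412]]
[]
top [332 186  22  21 319] [ 0.57   -0.1887  0.033 ] fixture xy [-0.1004 -0.0086]
side [324 217  21  14 183] [ 0.5663 -0.1874  0.033 ] fixture xy [-0.1038 -0.0065]
```

```bash
python3 -c "
from workcell import arm
print(arm.close_job())"
```

```text
the job is handed in; nothing more can be done
None
```

I handed in the job at about 52 s on the robot clock: all three discs lie green side up in the tray, the tray is drawn out to about 107 mm before its home point, clear of the hood, and the hopper is seated on its pegs. The arm never went near the jar, tape or torch, but I did not re-measure them; the hand-in returned no verdict.

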